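# Empty the rail cup and hold it against the rail for fastening

## Robot

A 6-joint arm with a two-finger parallel gripper is mounted at the origin on the work surface. World frame = base frame: x ahead of the robot, y to its left, z up, the work surface at z = 0. Lengths are in m, angles in rad, forces in N, time in s.
With the tool pointing down it reaches from about 0.35 to 0.725 m from the base axis. Payload 4.3 kg.
Tool frame: the origin (TCP) lies midway between the tips of the shut fingers; the grasp point (between the pads) lies 19 mm behind it; z points along the fingers, y is the direction in which the jaws open and shut (so a half turn about z gives the same grasp; the last joint's range is limited). The gripper opens to 85 mm and grips with 20 to 120 N. Pads are 22 mm wide; open, the fingers measure 114 mm over their backs; the gripper's body (76 mm by 85 mm) begins 54 mm behind the grasp point. The pads swing forward as they close: fully open they stand 13 mm farther back than shut.
Start: joints at [1.065, 0.377, 0.081, 1.274, 0, 1.46], TCP at [0.222, 0.531, 0.231] pointing down, gripper open.
Joint ranges: [-2.72, 2.72], [-0.84, 1.66], [-1.02, 1.22], [-1.77, 2.12], [-1.37, 1.28], [-3.14, 3.14]. Speed limits (rad/s): [2.57, 2.57, 3.14, 3.14, 3.14, 3.14].

## Interface

Orientations are given as a unit quaternion [x, y, z, w].
In Python, from rig import read_state, read_camera, hand_in gives the robot as it stands. The module is installed in compiled form; this text tells all that it offers.
- The arm moves only by the tool apply_moves, never from a script. Its argument "plan" is a list of rows, each a list of 7 numbers: the turn, a rotation vector about the tool's x, y, z scaled (see below), then the shift along the tool's x, y, z scaled (see below), then the opening, from 0 (shut) to 1 (fully open). In form: [[rx, ry, rz, x, y, z, jaw], ...]. A call has 1 to 8 rows; each row is the pose to reach, as a shift and turn from the pose measured when the call began, along the tool's axes at that moment; what a row does not reach only later rows make up. The controller multiplies each number of a shift by 0.25 m and each number of a turn by 0.5 rad. A row lasts 1/12 s, in which the tool goes at most 41.7 mm and 7.16 degrees, less where a joint would pass 70% of its speed; a pose out of reach is approached as far as the arm can. A call with a number of a shift or a turn outside -1 to 1 is refused whole. A call with a gripper value outside its range is refused whole. The fingers move at their own pace and stop on an object; "squeeze" is the grip in N (left out, the last holds). Time passes only in rows, so rows that repeat a pose let the fingers close. It gives the time, the measured TCP pose, the force and the opening at its end, in the units of the state.
- read_state(): the state, without advancing time (a new reading comes with each control period).
- read_camera(name): name is "scene" or "side" or "wrist"; returns a dict with "pixels" (400x640x3 uint8, red, green, blue), "fx", "fy", "cx", "cy" (pixels), "dist_coeffs" ([k1, k2, p1, p2, k3] as OpenCV has them; the pictures are not rectified), "T" (4x4, takes a point from camera to world coordinates); the wrist camera has in their place "hand_eye" (4x4, takes a point from camera to tool coordinates, whose origin is the TCP and whose axes are the flange's). Camera axes: x right, y up, looking along -z (the intrinsics and any distortion apply to the point x, -y, -z); pixel columns grow to the right and rows downward; lengths in m; the calibration is good to about 2 mm. A picture is of the moment at which its call begins: read the wrist's pose just before it. There is no depth.
- hand_in(): hands the job in, once; it reports no verdict.
The state is a dict: "time_s": time; "joint_positions": joint angles; "joint_vel": joint speeds; "joint_efforts": joint torques, N m; "eef_pos": TCP position; "eef_rot": TCP orientation; "contact_force": force on the tool from outside, world axes, zero at the start; "wrist_torque": the same for the moment, N m; "width": finger opening in m.
Only numpy, scipy, OpenCV 4.12 (cv2) and the standard library are available. Lean on these libraries where they do the work, as an engineer would, in place of code of your own. Each camera call takes 0.05 s, during which the arm holds its last target. There are 200 camera calls.

## Task

Tip the three walnuts out of the enamel cup with the oak grip into the square wooden tray, then stand the cup upright on the shelf with its flat steel plate square against the middle of the rail's sprung pad and press with a steady 8 newtons or so, which sinks the pad about half of its travel, as a third hand while I fasten it. Keep that push for at least three seconds and finish while still holding and pushing, never bottoming the pad out; leave the other things where they stand.

Things in the scene. Friction and masses are not known exactly. Their poses are not given: they have to be found in the camera images.
- cup: White enamel cup, loose, about 0.25 kg empty (varies): outside 72 mm across at the foot, 86 mm at the open rim, 75 mm high, wall 4 mm, floor 5 mm. Origin: centre of the underside; z up through the mouth. On its +x side a flat upright steel plate 44 mm wide (y), 50 mm tall, its outer face 47 mm from the axis; on its -x side an upright dark oak grip slab on two steel rods.
- cup_grip (a point): Centre of the oak grip slab: in the cup's frame at x -82 mm, z 45 mm. The slab is 14 mm thick (along the cup's y: pinch it across this), 30 mm along x, and reaches from 19 to 71 mm above the cup's underside.
- cup_plate (a point): Centre of the outer face of the cup's steel mounting plate: in the cup's frame at x +47 mm, z 45 mm, facing +x.
- nut0_center (a point): Centre of a walnut, a 26 mm ball of 12 g; the three lie on the floor of the cup at the start.
- nut1_center (a point): Centre of a walnut, a 26 mm ball of 12 g; the three lie on the floor of the cup at the start.
- nut2_center (a point): Centre of a walnut, a 26 mm ball of 12 g; the three lie on the floor of the cup at the start.
- tray: Fixed square light-wood tray, 200 x 200 mm outside, 42 mm high, walls and floor 8 mm. Origin: centre of the underside, x and y along its sides. It stands left or right; the cup stands on the other side.
- rail: Fixed wall rail, 360 mm long (y), 110 mm high at its end posts, on a dark wooden base beyond the middle of the surface. Origin on the surface below the free pad's face; x points away from the robot, into the rail: press this way. Steel bar at 85 mm height; at y -125 mm a spring clip with a scoop. In its middle a dark steel housing 96 mm wide, 84 mm high, front at x 38 mm, carries the pad.
- pad_face (a point): Centre of the front face of the sprung pad, 45 mm above the surface, moving with the pad. The black pad face is 66 mm wide (y), from 16 to 72 mm high, upright, and faces the robot side (-x of the rail).
- pad (a joint): How far the pad is pushed in along the rail's x, m: 0 free to 0.030 at its stop. Spring of 500 N/m without preload, so 8 N sinks it 16 mm.
- canister: Bystander: white enamel canister with a steel flip-top lid, 100 mm across, 150 mm high, loose. Origin under its centre.
- espresso0: Bystander: cobalt espresso cup upside down, 62 mm across, 52 mm high, loose. Origin under its centre.
- espresso1: Bystander: a second espresso cup, the same, also upside down.
- spoonrest: Bystander: flat brushed aluminium spoon rest, 90 x 90 mm with a tongue reaching to 150 mm on its +x side, 16 mm high, loose. Origin under the centre of the square.
- jar: Bystander: closed glass jar, 66 mm across, 110 mm high, loose. Origin under its centre.
- saltpot: Bystander: dark wooden salt pot, 52 mm across, 62 mm high, loose. Origin under its centre.
Not all that is in view belongs to the job. What is shaped like the cup but orange or pink is not meant.

How it is judged:
By the outcome, as a careful person would: the job done as asked, in the order asked, and still so for the second after the job is handed in, while the arm keeps its last pose, push and grip.
It also fails if it takes over 64 s, if anything falls off the work surface, if the arm or the gripper's body presses on something with over 40 N, if the wrist force passes 120 N, or if a joint passes its speed limit or range.

## Working session

There is one attempt and no reset: what is moved stays moved. The work goes in short steps, Python scripts to look and compute and a tool call to move; the robot and the scene stay as the last step left them, time stands still between calls to the robot, and variables do not carry over. Pictures are saved under pics/ and viewed, about 8 in all and at most 12, crops included, and the job is handed in when it is done.

Besides the shell and the picture viewer there is one more tool, called after ">>>" as a command line: name --pt "numbers of a row" for each row, then --argument value for the rest. apply_moves: Moves the arm, as the interface text tells. Its arguments: {"type":"object","properties":{"plan":{"type":"array","items":{"type":"array","items":{"type":"number"}}},"squeeze":{"type":"number"}},"required":["plan"]}

```bash
mkdir -p pics
cat > h.py <<'E'
import numpy as np, cv2
from rig import read_state, read_camera
from scipy.spatial.transform import Rotation as R
def cam(name):
    s=read_state(); c=read_camera(name)
    if name=='wrist':
        T=np.eye(4);T[:3,:3]=R.from_quat(s['eef_rot']).as_matrix();T[:3,3]=s['eef_pos'];c['T']=T@np.array(c['hand_eye'])
    c['T']=np.array(c['T']);c['K']=np.array([[c['fx'],0,c['cx']],[0,c['fy'],c['cy']],[0,0,1.]]);return c
def ray(c,u,v):
    p=cv2.undistortPoints(np.array([[[u,v]]],float),c['K'],np.array(c['dist_coeffs']))[0,0]
    return c['T'][:3,3], c['T'][:3,:3]@np.array([p[0],-p[1],-1.])
def onz(c,u,v,z):
    o,d=ray(c,u,v); return o+d*(z-o[2])/d[2]
def proj(c,P):
    q=(np.linalg.inv(c['T'])@np.append(P,1))[:3]*[1,-1,-1]
    return cv2.projectPoints(q.reshape(1,3),np.zeros(3),np.zeros(3),c['K'],np.array(c['dist_coeffs']))[0].ravel()
def save(c,f): cv2.imwrite('pics/'+f,c['pixels'][:,:,::-1])
def tri(c1,p1,c2,p2):
    (a,d),(b,e)=ray(c1,*p1),ray(c2,*p2)
    d=d/np.linalg.norm(d);e=e/np.linalg.norm(e)
    t=np.linalg.lstsq(np.c_[d,-e],b-a,rcond=None)[0]
    return (a+d*t[0]+b+e*t[1])/2, np.linalg.norm(a+d*t[0]-b-e*t[1])
def delta(P,Rw=None):
    s=read_state();M=R.from_quat(s['eef_rot'])
    sh=M.inv().apply(np.array(P)-s['eef_pos'])/.25
    rv=(M.inv()*R.from_matrix(Rw)).as_rotvec()/.5 if Rw is not None else np.zeros(3)
    return np.round(np.r_[rv,sh],3)
E
python3 - <<'E'
from h import *
import pickle
d={}
for n in('scene','side'):
    c=cam(n);save(c,n+'0.png');d[n]=c;print(n,c['T'].round(3).tolist(),c['fx'])
pickle.dump(d,open('c0.pkl','wb'))
s=read_state();print({k:np.round(v,3).tolist() for k,v in s.items()})
E
```

```text
scene [[0.221, -0.726, 0.651, 1.504], [0.975, 0.176, -0.134, -0.25], [-0.017, 0.664, 0.747, 1.215], [0.0, 0.0, 0.0, 1.0]] 487.22559923886854
side [[0.757, 0.487, -0.435, -0.304], [-0.653, 0.549, -0.522, -0.977], [-0.015, 0.68, 0.733, 1.401], [0.0, 0.0, 0.0, 1.0]] 500.5663747516512
{'time_s': 0.1, 'joint_positions': [1.065, 0.378, 0.08, 1.274, -0.0, 1.461], 'joint_vel': [0.002, -0.001, 0.004, -0.002, 0.001, 0.001], 'joint_efforts': [0.001, -46.469, 27.058, 0.012, -0.0, -0.0], 'eef_pos': [0.221, 0.53, 0.23], 'eef_rot': [0.197, 0.98, -0.001, -0.0], 'contact_force': [0.248, 1.309, 0.493], 'wrist_torque': [0.04, -0.009, -0.059], 'width': 0.086}
```

View pics/scene0.png

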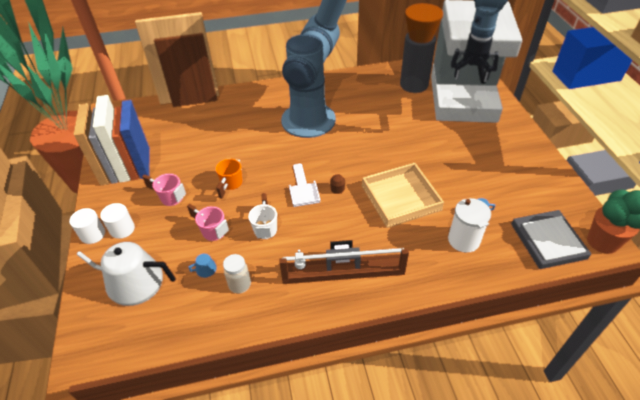

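View pics/side0.png

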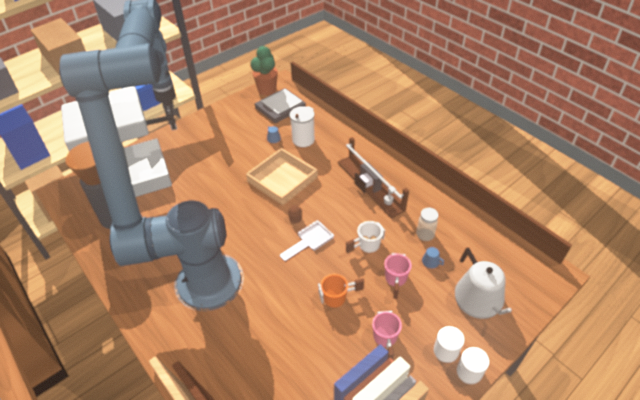

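Scene view: the white cup with oak grip is at (264,222). It could be confused with the pink cups (211,223) and (168,190), the orange cup (230,174), or the white tumblers (87,226) and (118,221). The tray is at (402,193) and the rail at (343,262). In the side view the cup is at (370,237), the tray at (282,177) and the rail at (377,177). I choose the white cup and will check it in one close crop.

Run:
```python
from h import *
import pickle
d=pickle.load(open('c0.pkl','rb'))
A=d['scene']['pixels'];B=d['side']['pixels']
f=lambda I,x,y,w,h,k:cv2.resize(I[y:y+h,x:x+w],(w*k,h*k),interpolation=cv2.INTER_CUBIC)
t=np.hstack([f(A,235,190,66,60,6),f(B,335,210,66,60,6)])
b=np.hstack([f(A,267,230,149,60,3)[:, :396],f(B,330,135,132,80,3)[:180]]) if 0 else np.hstack([f(A,275,232,136,56,3)[:,:396],f(B,340,145,132,56,3)])
cv2.imwrite('pics/crop1.png',np.vstack([t,b])[:,:,::-1])
```

```text
(no output)
```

View pics/crop1.png

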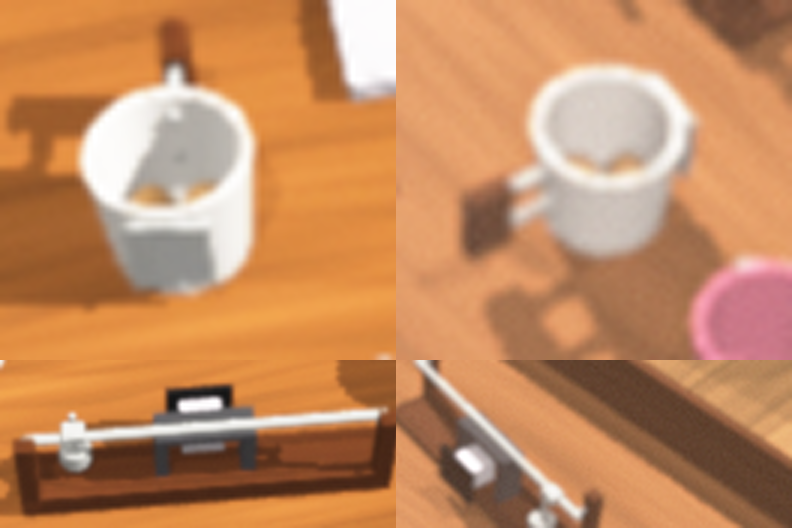

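The crop shows the white enamel cup with a dark oak grip on the robot's side (scene about (264,196)), the steel plate facing away, and walnuts inside. So the choice is confirmed.

Run:
```python
from h import *
import pickle
d=pickle.load(open('c0.pkl','rb'));a,b=d['scene'],d['side']
p=lambda *x:print(*[np.round(i,4) for i in x])
p(onz(a,262.8,215,.075),onz(b,370.7,231.2,.075)); p(*tri(a,(262.8,215),b,(370.7,231.2)))
p('grip side z.045',onz(b,350.2,245.5,.045),'grip scene top',onz(a,264.2,194.5,.071))
p('bar L,R',onz(a,283.3,258.7,.085),onz(a,403.3,249.3,.085))
p('pad top corners',onz(a,330.3,241.3,.072),onz(a,352.3,240.3,.072))
# tray by mask
for n,c in d.items():
    hsv=cv2.cvtColor(c['pixels'],cv2.COLOR_RGB2HSV)
    x0,y0,x1,y1={'scene':(350,155,455,235),'side':(235,140,330,215)}[n]
    print(n,hsv[193 if n=='scene' else 177,400 if n=='scene' else 282],hsv[230 if n=='scene' else 205,370 if n=='scene' else 250])
p('tray scene corners TL,TR,BR,BL',*[onz(a,u,v,.042) for u,v in((362,183),(407,165),(442,201),(389,222))])
p('tray side',*[onz(b,u,v,.042) for u,v in((283,151),(317,175),(281,199),(247,174))])
```

```text
[ 0.5116 -0.2428  0.075 ] [ 0.5077 -0.2477  0.075 ]
[ 0.5095 -0.2441  0.0716] 0.0031Traceback (most recent call last):
  File "<stdin>", line 6, in <module>
  File "<stdin>", line 4, in <lambda>
    return _wrapfunc(a, 'round', decimals=decimals, out=out)
    return _wrapit(obj, method, *args, **kwds)
    result = getattr(arr, method)(*args, **kwds)
numpy._core._exceptions._UFuncNoLoopError: ufunc 'multiply' did not contain a loop with signature matching types (dtype('<U15'), dtype('float64')) -> None
```

Run:
```python
from h import *
import pickle
d=pickle.load(open('c0.pkl','rb'));a,b=d['scene'],d['side']
p=lambda n,*x:print(n,*[np.round(i,4) for i in x])
p('grip side z.045',onz(b,350.2,245.5,.045),onz(a,264.2,194.5,.071))
p('bar L,R',onz(a,283.3,258.7,.085),onz(a,403.3,249.3,.085))
p('pad top corners',onz(a,330.3,241.3,.072),onz(a,352.3,240.3,.072))
p('tray scene',*[onz(a,u,v,.042) for u,v in((362,183),(407,165),(442,201),(389,222))])
p('tray side',*[onz(b,u,v,.042) for u,v in((283,151),(317,175),(281,199),(247,174))])
```

```text
grip side z.045 [ 0.4298 -0.2299  0.045 ] [ 0.4235 -0.2265  0.071 ]
bar L,R [ 0.6949 -0.2086  0.085 ] [0.7424 0.1305 0.085 ]
pad top corners [ 0.6564 -0.0635  0.072 ] [6.679e-01 2.000e-04 7.200e-02]
tray scene [0.4215 0.0998 0.042 ] [0.3751 0.2735 0.042 ] [0.56   0.3276 0.042 ] [0.6036 0.1358 0.042 ]
tray side [0.5559 0.3099 0.042 ] [0.5691 0.1101 0.042 ] [0.3866 0.1017 0.042 ] [0.3681 0.297  0.042 ]
```

```bash
cat >> h.py <<'E'
def ori(p,yaw,roll=0):
    p,roll=np.radians(p),np.radians(roll)
    z=np.array([np.cos(yaw)*np.cos(p),np.sin(yaw)*np.cos(p),-np.sin(p)]);y=np.array([-np.sin(yaw),np.cos(yaw),0])
    M=np.c_[np.cross(y,z),y,z]; return M@R.from_rotvec([0,0,roll]).as_matrix()
def go(P,Rw,label=''):
    s=read_state();M=R.from_quat(s['eef_rot']);print(label,delta(P,Rw),'t',round(s['time_s'],2))
E
python3 - <<'E'
from h import *
import pickle
d=pickle.load(open('c0.pkl','rb'));a,b=d['scene'],d['side']
for n,u,v in(('orange',230,180),('orangegrip',223,190),('spoon tail',299,168),('spoon sq',305,193),('salt',338,186),('pink',211,225),('canister',467,230),('books',128,150)):print(n,onz(a,u,v,.03).round(3))
yaw=-.18
g=np.array([.4275,-.229,.05]); Rw=ori(30,yaw); tcp=g+Rw[:,2]*.019
pre=tcp-Rw[:,2]*.10
print(tcp,pre); go(pre+[-.0,0,.1],Rw)
print(ori(30,yaw).round(3).tolist())
E
```

```text
orange [ 0.29 -0.33  0.03]
orangegrip [ 0.332 -0.357  0.03 ]
spoon tail [ 0.289 -0.09   0.03 ]
spoon sq [ 0.41  -0.093  0.03 ]
salt [0.405 0.021 0.03 ]
pink [ 0.475 -0.407  0.03 ]
canister [0.681 0.363 0.03 ]
books [ 0.049 -0.677  0.03 ]
[ 0.44368864 -0.23194584  0.0405    ] [ 0.35848528 -0.21644142  0.0905    ]
 [-0.229 -2.087 -0.39  -1.657 -2.543  0.164] t 0.1
[[-0.492, 0.179, 0.852], [0.09, 0.984, -0.155], [-0.866, 0.0, -0.5]]
```

>>> apply_moves --pt "0 0 0 -0.3 -0.2 0 0.55" --pt "0 0 0 -0.6 -0.4 0 0.55" --pt "0 0 0 -0.9 -0.6 0 0.55" --pt "0 0 0 -1 -1 0 0.55" --pt "0 0 0 -1 -1 0 0.55" --pt "0 0 0 -1 -1 0 0.55" --pt "0 0 0 -1 -1 0 0.55" --pt "0 0 0 -1 -1 0 0.55" --squeeze 80

```text
time_s: 0.77
eef_pos: [0.3486, 0.2243, 0.2305]
eef_rot: [0.196, 0.981, -0.001, -0.0]
contact_force: [0.3, 0.4, -0.1]
width: 0.0473
```

Run:
```python
from h import *
s=read_state();print(np.round(s['eef_pos'],3),np.round(s['joint_positions'],2))
Rw=ori(30,-.18); go([.348,-.216,.2],Rw)
```

```text
[0.349 0.224 0.231] [ 0.42  0.06 -0.33  1.19 -0.    0.81]
 [-0.229 -2.087 -0.388 -0.676 -1.626  0.125] t 0.77
```

>>> apply_moves --pt "0 -0.2 0 -0.1 -0.2 0 0.55" --pt "0 -0.4 -0.1 -0.2 -0.35 0 0.55" --pt "0 -0.6 -0.1 -0.3 -0.5 0 0.55" --pt "0 -0.8 -0.2 -0.4 -0.65 0 0.55" --pt "-0.1 -1 -0.2 -0.4 -0.8 0 0.55" --pt "-0.1 -1 -0.2 -0.4 -1 0 0.55" --pt "-0.1 -1 -0.2 -0.4 -1 0 0.55" --pt "-0.1 -1 -0.2 -0.4 -1 0 0.55"

```text
time_s: 1.43
eef_pos: [0.3422, -0.0475, 0.23]
eef_rot: [0.144, 0.958, -0.027, 0.247]
contact_force: [0.4, -0.2, -0.2]
width: 0.047
```

Run:
```python
from h import *
s=read_state();print(np.round(s['eef_pos'],3),np.round(s['joint_positions'],2))
Rw=ori(30,-.18); go([.348,-.216,.2],Rw)
```

```text
[ 0.342 -0.048  0.23 ] [-0.37 -0.56 -0.9   0.74  0.06 -0.06]
 [-0.131 -1.088 -0.192 -0.139 -0.641  0.198] t 1.43
```

>>> apply_moves --pt "0 -0.1 0 -0.1 -0.2 0.1 0.55" --pt "0 -0.2 0 -0.2 -0.4 0.15 0.55" --pt "0 -0.4 -0.1 -0.25 -0.6 0.2 0.55" --pt "-0.1 -0.6 -0.1 -0.25 -0.6 0.3 0.55" --pt "-0.1 -0.8 -0.2 -0.25 -0.6 0.3 0.55" --pt "-0.1 -1 -0.2 -0.25 -0.6 0.3 0.55" --pt "-0.1 -1 -0.2 -0.25 -0.6 0.3 0.55" --pt "-0.1 -1 -0.2 -0.25 -0.6 0.3 0.55"

```text
time_s: 2.1
eef_pos: [0.3671, -0.2588, 0.2474]
eef_rot: [0.074, 0.882, -0.031, 0.464]
contact_force: [0.5, -0.1, -0.7]
width: 0.0469
```

Run:
```python
from h import *
s=read_state();print(np.round(s['eef_pos'],3),np.round(s['joint_positions'],2))
c=cam('wrist');save(c,'wrist1.png')
import pickle;pickle.dump(c,open('w1.pkl','wb'))
print(R.from_quat(s['eef_rot']).as_matrix().round(2))
```

```text
[ 0.367 -0.259  0.247] [-1.35 -0.35 -1.02  0.42  0.87 -0.95]
[[-0.56  0.16  0.81]
 [ 0.1   0.99 -0.12]
 [-0.82  0.01 -0.57]]
```

View pics/wrist1.png

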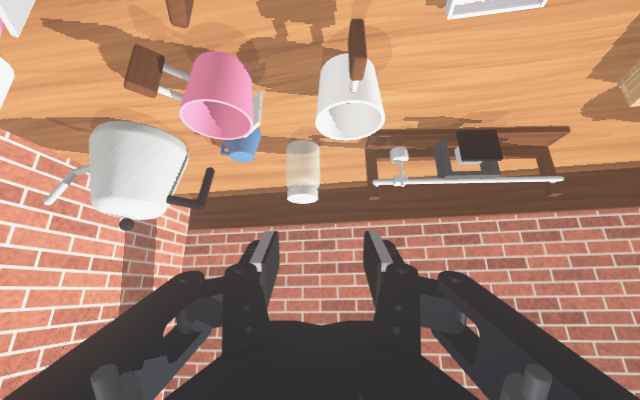

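The wrist view shows the white cup at (350,95) with its oak grip at (357,50), the rail at (470,155), the pad at (480,145), and a pink cup at (215,95) to its left. The arm cannot take a shallow pitch here (joint 3 is at its limit), so I'll fit a kinematic model to plan reachable grasp and pour poses.

```bash
cat > kin.py <<'E'
import numpy as np
from scipy.spatial.transform import Rotation as R
from scipy.optimize import least_squares
LO=np.array([-2.72,-.84,-1.02,-1.77,-1.37,-3.14]);HI=np.array([2.72,1.66,1.22,2.12,1.28,3.14])
# params r0,h,a,b,bo(perp offset forearm),L1,L1o,L2
def fk(q,P,full=False):
    r0,h,a,b,bo,L1,L1o,L2=P
    ux=np.array([np.cos(q[0]),np.sin(q[0]),0]);uz=np.array([0,0,1.]);v=lambda f:np.cos(f)*ux-np.sin(f)*uz; n=lambda f:np.sin(f)*ux+np.cos(f)*uz
    e=r0*ux+h*uz+a*n(q[1]); f=q[1]-q[2]; w=e+b*v(f)+bo*n(f); ph=f+q[3]
    M=np.c_[-n(ph),np.cross(uz,ux),v(ph)]  # x,y,z of tool for q5=q6=0
    M5=M@R.from_rotvec([SG*q[4],0,0]).as_matrix()
    k=w+L1*v(ph)+L1o*n(ph); p=k+L2*M5[:,2]
    M6=M5@R.from_rotvec([0,0,q[5]]).as_matrix()
    return (p,M6,w,k) if full else (p,M6)
SG=1
D=[([1.065,.3775,.0805,1.274,0,1.4605],[.2215,.5305,.2305],[.197,.98,-.001,0]),
([.42,.06,-.33,1.19,0,.81],[.3486,.2243,.2305],[.196,.981,-.001,0]),
([-.37,-.56,-.9,.74,.06,-.06],[.3422,-.0475,.23],[.144,.958,-.027,.247])]
E
python3 - <<'E'
import kin; from kin import *
from rig import read_state
s=read_state();D=kin.D+[(s['joint_positions'],s['eef_pos'],s['eef_rot'])]
for sg in(1,-1):
    kin.SG=sg
    for q,p,r in D: print(sg,np.degrees((R.from_quat(r).inv()*R.from_matrix(fk(np.array(q),np.zeros(8))[1])).magnitude()).round(2),end=' ')
    x0=np.array([.037,.336,.483,.377,0,.1,0,.35])
    res=lambda P:np.r_[np.concatenate([fk(np.array(q),P)[0]-p for q,p,r in D])*1000,(P-x0)*1]
    S=least_squares(res,x0);print(S.x.round(4).tolist(),np.abs(S.fun[:-8]).max())
print(np.array(s['joint_positions']).round(4))
E
```

```text
1 0.13 1 0.53 1 6.54 1 99.93 [0.596, 0.6004, 0.3611, -0.0548, -0.5155, 0.6477, 0.0434, -0.3962] 56.27551127814257
-1 0.13 -1 0.53 -1 0.62 -1 0.0 [-0.0837, 0.227, 0.5079, 0.4468, 0.1427, 0.0714, -0.0006, 0.3985] 57.394943495754916
[-1.3469 -0.3509 -1.0189  0.4169  0.8721 -0.9507]
```

```bash
sed -i 's/r0,h,a,b,bo,L1,L1o,L2=P/r0,h,a,b,bo,L1,lat,L2=P/; s/L1o\*n(ph)/lat*M[:,1]/; s/^SG=1/SG=-1/' kin.py
python3 - <<'E'
import kin; from kin import *
from rig import read_state
s=read_state();D=kin.D+[(s['joint_positions'],s['eef_pos'],s['eef_rot'])]
x0=np.array([.0,.336,.483,.377,0,.1,0.06,.35])
res=lambda P:np.r_[np.concatenate([fk(np.array(q),P)[0]-p for q,p,r in D])*1000,(P-x0)*1]
S=least_squares(res,x0);print(S.x.round(4).tolist(),S.fun[:-8].round(1))
open('kin.py','a').write('P=np.array(%s)\n'%S.x.tolist())
E
```

```text
[-0.0025, 0.2706, 0.4929, 0.3897, 0.0682, 0.1357, 0.0623, 0.3117] [ 0.9 -0.3  1.9 -0.3 -0.6 -0.5  0.7  1.4 -1.7 -0.2 -0.2  0.3]
```

```bash
cat >> kin.py <<'E'
def ori(p,yaw):
    p=np.radians(p);z=np.array([np.cos(yaw)*np.cos(p),np.sin(yaw)*np.cos(p),-np.sin(p)]);y=np.array([-np.sin(yaw),np.cos(yaw),0]);return np.c_[np.cross(y,z),y,z]
def cup_in_tool(p,gz=.05):
    O=ori(p,0);tcp=np.array([-.082,0,gz])+.019*O[:,2];return O.T, O.T@(-tcp)
def ik(pos,M,q0,n=10,fix=None):
    best=None
    rng=np.random.default_rng(0)
    for i in range(n):
        x=q0 if i==0 else rng.uniform(LO,HI)
        f=lambda q:np.r_[(fk(q,P)[0]-pos)*100,R.from_matrix(fk(q,P)[1].T@M).as_rotvec()*10]
        s=least_squares(f,np.clip(x,LO+.03,HI-.03),bounds=(LO+.02,HI-.02))
        if best is None or s.cost<best.cost-1e-6: best=s
        if best.cost<1e-5: break
    return best.x,best.cost
E
cat > pour.py <<'E'
from kin import *
import sys
tray=np.array([.478,.205])
for p in(60,65,70,75,80):
    q,c=ik(np.array([.4275,-.229,.05])+ori(p,-.18)[:,2]*.019,ori(p,-.18),np.array([-.5,.3,-.7,.5,0,0]))
    q2,c2=ik(np.array([.534,-.012,.05])+ori(p,-.15)[:,2]*.019,ori(p,-.15),np.array([0,.3,-.7,.5,0,0]))
    Rt,pt=cup_in_tool(p)
    def parts(qq):
        t,M,w,k=fk(qq,P,True);C=M@Rt;o=t+M@pt
        return t,M,w,k,C,o
    def cost(qq):
        t,M,w,k,C,o=parts(qq);m=o+C@[0,0,.075]
        pts=np.array([o+C@[.04*np.cos(a),.04*np.sin(a),z] for a in np.arange(0,6.28,.5) for z in(0,.075)])
        body=[t-M[:,2]*.073+M@[i,j,0] for i in(-.04,.04) for j in(-.043,.043)]
        low=np.r_[pts[:,2]-.07,[b[2]-.09 for b in body],k[2]-.13,t[2]-.09]
        return np.r_[(m[:2]-tray)*15,max(0,m[2]-.12)*5,np.minimum(low,0)*60,(C[2,2]+.8)*2,np.maximum(0,np.abs(qq[5])-2.9)*5]
    best=[]
    rng=np.random.default_rng(1)
    for i in range(40):
        s=least_squares(cost,rng.uniform(LO+.05,HI-.05),bounds=(LO+.04,HI-.04),max_nfev=80)
        best.append((s.cost,s.x))
    best.sort(key=lambda b:b[0])
    print('p',p,'grasp',q.round(2),round(c,4),'push',q2.round(2),round(c2,4))
    for c,x in best[:4]:
        t,M,w,k,C,o=parts(x);m=o+C@[0,0,.075];print('  ',round(c,3),x.round(2),'mouth',m.round(3),'cupz',C[:,2].round(2),'k',k.round(2),'tcp',t.round(2))
E
time python3 pour.py
```

```text
p 60 grasp [-0.8   0.15 -1.   -0.    0.29 -0.56] 0.0154 push [-0.14  0.21 -0.96 -0.12 -0.01  0.01] 0.0
   0.089 [-0.41  1.16 -0.32  2.08  1.24 -0.64] mouth [0.473 0.203 0.102] cupz [ 0.04 -0.8  -0.59] k [ 0.42 -0.11  0.14] tcp [0.45 0.19 0.18]
   0.089 [-0.41  1.16 -0.32  2.08  1.24 -0.64] mouth [0.473 0.203 0.102] cupz [ 0.04 -0.8  -0.59] k [ 0.42 -0.11  0.14] tcp [0.45 0.19 0.18]
   0.089 [-0.41  1.16 -0.32  2.08  1.24 -0.64] mouth [0.473 0.203 0.102] cupz [ 0.04 -0.8  -0.59] k [ 0.42 -0.11  0.14] tcp [0.45 0.19 0.18]
   0.113 [-0.4   1.11 -0.31  2.03  1.24 -0.57] mouth [0.475 0.202 0.105] cupz [ 0.06 -0.82 -0.56] k [ 0.43 -0.11  0.15] tcp [0.45 0.2  0.18]
p 65 grasp [-0.76  0.16 -0.94  0.1   0.24 -0.54] 0.0 push [-0.14  0.22 -0.86  0.05 -0.01  0.01] 0.0
   0.162 [-0.4   1.16 -0.34  2.08  1.23 -0.74] mouth [0.47  0.202 0.104] cupz [ 0.06 -0.85 -0.52] k [ 0.41 -0.11  0.14] tcp [0.44 0.2  0.18]
   0.162 [-0.4   1.16 -0.34  2.08  1.23 -0.74] mouth [0.47  0.202 0.104] cupz [ 0.06 -0.85 -0.52] k [ 0.41 -0.11  0.14] tcp [0.44 0.2  0.18]
   0.162 [-0.4   1.16 -0.34  2.08  1.23 -0.74] mout
[... 1563 characters left out ...]
 grasp [-0.67  0.26 -0.67  0.48  0.08 -0.48] 0.0 push [-0.14  0.34 -0.56  0.49 -0.    0.01] 0.0
   0.505 [-0.37  1.19 -0.36  2.08  1.17 -1.13] mouth [0.463 0.199 0.116] cupz [ 0.1  -0.94 -0.31] k [ 0.41 -0.09  0.13] tcp [0.41 0.22 0.19]
   0.505 [-0.37  1.19 -0.36  2.08  1.17 -1.13] mouth [0.463 0.199 0.116] cupz [ 0.1  -0.94 -0.31] k [ 0.41 -0.09  0.13] tcp [0.41 0.22 0.19]
   0.505 [-0.37  1.19 -0.36  2.08  1.17 -1.13] mouth [0.463 0.199 0.116] cupz [ 0.1  -0.94 -0.31] k [ 0.41 -0.09  0.13] tcp [0.41 0.22 0.19]
   0.505 [-0.37  1.19 -0.36  2.08  1.17 -1.13] mouth [0.463 0.199 0.116] cupz [ 0.1  -0.94 -0.31] k [ 0.41 -0.09  0.13] tcp [0.41 0.22 0.19]
real	1m3.639s
user	1m2.479s
sys	0m0.244s
```

```bash
cat > pour2.py <<'E'
from kin import *
p=65;Rt,pt=cup_in_tool(p)
def parts(qq):
    t,M,w,k=fk(qq,P,True);C=M@Rt;o=t+M@pt
    return t,M,w,k,C,o
if __name__=='__main__':
  for wz,tilt in((.17,-.45),(.22,-.45),(.22,-.35)):
    def cost(qq):
        t,M,w,k,C,o=parts(qq);m=o+C@[0,0,.075]
        pts=np.array([o+C@[.04*np.cos(a),.04*np.sin(a),z] for a in np.arange(0,6.28,.5) for z in(0,.075)])
        body=[t-M[:,2]*.073+M@[i,j,0] for i in(-.04,.04) for j in(-.043,.043)]
        low=np.r_[pts[:,2]-.07,[b[2]-.10 for b in body],k[2]-wz,w[2]-wz,t[2]-.09]
        dirn=C[:2,2]/np.linalg.norm(C[:2,2])
        return np.r_[(m[:2]+.04*dirn-[.478,.205])*15,max(0,m[2]-.12)*8,np.minimum(low,0)*60,(C[2,2]-tilt)*8,np.maximum(0,np.abs(qq[5])-2.9)*5]
    best=[];rng=np.random.default_rng(1)
    for i in range(30):
        s=least_squares(cost,rng.uniform(LO+.05,HI-.05),bounds=(LO+.05,HI-.05),max_nfev=60);best.append((s.cost,s.x))
    best.sort(key=lambda b:b[0]);print(wz,tilt);last=None
    for c,x in best[:12]:
        if last is not None and np.abs(x-last).max()<.1: continue
        last=x
        t,M,w,k,C,o=parts(x);m=o+C@[0,0,.075];print('  ',round(c,3),x.round(2),'mouth',m.round(3),'cupz',C[:,2].round(2),'k',k.round(2),'w',w.round(2),'tcp',t.round(2))
E
python3 pour2.py
```

```text
0.17 -0.45
   0.0 [-0.26  1.06 -0.16  2.04  1.17 -0.35] mouth [0.468 0.244 0.117] cupz [ 0.22 -0.86 -0.45] k [ 0.49 -0.06  0.19] w [ 0.6  -0.16  0.17] tcp [0.45 0.24 0.2 ]
   0.014 [ 0.81  1.09 -0.06  2.07 -1.32  0.28] mouth [0.492 0.167 0.105] cupz [-0.4   0.81 -0.43] k [0.32 0.42 0.18] w [0.45 0.47 0.17] tcp [0.48 0.15 0.19]
   0.209 [ 0.78  0.79 -0.97 -1.72 -1.32  2.86] mouth [0.542 0.201 0.132] cupz [-0.85  0.35 -0.39] k [0.29 0.38 0.22] w [0.24 0.24 0.22] tcp [0.56 0.22 0.21]
0.22 -0.45
   0.026 [-0.23  1.   -0.1   2.07  1.19 -0.04] mouth [0.472 0.244 0.142] cupz [ 0.13 -0.89 -0.43] k [ 0.51 -0.06  0.22] w [ 0.63 -0.15  0.22] tcp [0.47 0.25 0.23]
   0.042 [ 0.8   1.02 -0.05  2.07 -1.32  0.12] mouth [0.492 0.168 0.135] cupz [-0.43  0.8  -0.42] k [0.33 0.42 0.22] w [0.46 0.48 0.22] tcp [0.49 0.16 0.22]
   0.21 [ 0.78  0.78 -0.97 -1.72 -1.32  2.85] mouth [0.542 0.201 0.137] cupz [-0.85  0.35 -0.39] k [0.29 0.38 0.22] w [0.24 0.24 0.22] tcp [0.56 0.22 0.22]
0.22 -0.35
   0.0 [ 0.79  0.96 -0.08  1.87 -1.29  0.07] mouth [0.493 0.168 0.12 ] cupz [-0.36  0.87 -0.35] k [0.32 0.42 0.22] w
[... 765 characters left out ...]
 -0.35] k [ 0.5  -0.05  0.22] w [ 0.62 -0.15  0.24] tcp [0.44 0.25 0.2 ]
   0.0 [ 0.77  1.02  0.05  1.99 -1.18  0.05] mouth [0.49  0.167 0.117] cupz [-0.27  0.9  -0.35] k [0.36 0.44 0.22] w [0.5  0.48 0.24] tcp [0.48 0.15 0.2 ]
   0.0 [-0.23  0.95 -0.15  1.89  1.13 -0.15] mouth [0.465 0.243 0.12 ] cupz [ 0.3  -0.89 -0.35] k [ 0.5  -0.05  0.22] w [ 0.62 -0.15  0.24] tcp [0.44 0.25 0.2 ]
   0.0 [ 0.79  0.97 -0.07  1.88 -1.29  0.07] mouth [0.493 0.168 0.12 ] cupz [-0.35  0.87 -0.35] k [0.33 0.42 0.22] w [0.46 0.47 0.25] tcp [0.48 0.15 0.2 ]
   0.035 [ 0.8   0.76 -0.97 -1.64 -1.32  2.68] mouth [0.528 0.199 0.14 ] cupz [-0.9   0.26 -0.34] k [0.29 0.39 0.22] w [0.24 0.25 0.23] tcp [0.56 0.23 0.21]
```

```bash
cat > g.py <<'E'
from kin import *
from rig import read_state
import sys
def go(pos,M,lab=''):
    s=read_state();M0=R.from_quat(s['eef_rot'])
    d=np.r_[(M0.inv()*R.from_matrix(M)).as_rotvec()/.5, M0.inv().apply(np.array(pos)-s['eef_pos'])/.25]
    print(lab,d.round(3).tolist())
E
python3 - <<'E'
from g import *
s=read_state();M=ori(65,-.18)
for gz in(.20,.15):
    pos=np.array([.4275,-.229,.05])-.08*M[:,2];pos[2]+=gz-.15
    q,c=ik(pos,M,np.array([-.76,.16,-.94,.1,.24,-.54]));print(pos.round(3),q.round(2),round(c,4));go(pos,M)
E
```

```text
[ 0.394 -0.223  0.173] [-0.83 -0.15 -0.78  0.58  0.26 -0.61] 0.0
 [0.048, 1.058, 0.015, 0.203, 0.151, 0.241]
[ 0.394 -0.223  0.123] [-0.83 -0.08 -0.88  0.42  0.26 -0.61] 0.0
 [0.048, 1.058, 0.015, 0.367, 0.148, 0.355]
```

>>> apply_moves --pt "0 0.2 0 0.05 0.05 0.05 0.55" --pt "0 0.4 0 0.1 0.08 0.1 0.55" --pt "0 0.6 0 0.12 0.1 0.15 0.55" --pt "0 0.8 0 0.16 0.13 0.2 0.55" --pt "0.05 1 0 0.2 0.15 0.24 0.55" --pt "0.05 1 0 0.2 0.15 0.24 0.55" --pt "0.05 1 0 0.2 0.15 0.24 0.55" --pt "0.05 1 0 0.2 0.15 0.24 0.55"

```text
time_s: 2.82
eef_pos: [0.3943, -0.2218, 0.1731]
eef_rot: [0.084, 0.969, -0.023, 0.23]
contact_force: [-0.4, 0.1, 0.5]
width: 0.0472
```

Run:
```python
from h import *
import pickle
s=read_state();print(np.round(s['eef_pos'],3),np.round(s['joint_positions'],2))
c=cam('wrist');save(c,'wrist2.png');pickle.dump(c,open('w2.pkl','wb'))
```

```text
[ 0.394 -0.222  0.173] [-0.85 -0.17 -0.81  0.55  0.28 -0.62]
```

View pics/wrist2.png

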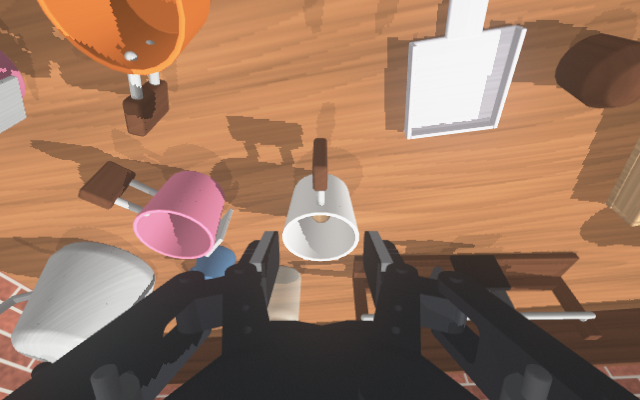

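The wrist view shows the white cup's rim centred at about (320,231), the oak slab at (320,165), the pad at (478,272), the spoon rest at (450,85) and the orange cup's grip at (145,108).

Run:
```python
from h import *
import pickle
c=pickle.load(open('w2.pkl','rb'));I=c['pixels'].astype(int)
g=onz(c,320.5,165,.045);r=onz(c,320,231,.075);print(g.round(4),r.round(4))
hsv=cv2.cvtColor(c['pixels'],cv2.COLOR_RGB2HSV)
sl=(I.sum(2)<230)[130:195,305:335];ys,xs=np.nonzero(sl);print('slab',xs.mean()+305,ys.mean()+130,xs.min()+305,xs.max()+305,ys.min()+130,ys.max()+130)
g=onz(c,xs.mean()+305,ys.mean()+130,.045);print(g.round(4),'yaw',np.arctan2(*(r-g)[[1,0]]),'dist',np.linalg.norm((r-g)[:2]))
# consistency: predicted pixels
for yaw in(-.15,-.18,-.21):
    u=np.array([np.cos(yaw),np.sin(yaw),0]);o=r.copy();o[2]=0
    print(yaw,[proj(c,o-u*x+[0,0,z]).round(1).tolist() for x,z in((.082,.045),(.097,.019),(.067,.071),(.097,.071))])
M=ori(65,-.18)
print(delta(np.r_[g[:2],.05]+.019*M[:,2],M))
```

```text
[ 0.4329 -0.2294  0.045 ] [ 0.4987 -0.2414  0.075 ]
slab 319.38271604938274 152.34259259259258 313 325 139 166
[ 0.4178 -0.2279  0.045 ] yaw -0.1651446631626366 dist 0.08210344052394086
-0.15 [[318.1, 152.4], [318.0, 125.4], [318.2, 181.4], [317.2, 154.7]]
-0.18 [[320.6, 152.4], [320.9, 125.4], [320.4, 181.4], [320.5, 154.7]]
-0.21 [[323.2, 152.5], [323.8, 125.4], [322.5, 181.4], [323.9, 154.8]]
[-0.005  0.06   0.013  0.136 -0.002  0.56 ]
```

>>> apply_moves --pt "0 0.06 0.01 0.05 0 0.12 0.55" --pt "0 0.06 0.01 0.1 0 0.24 0.55" --pt "0 0.06 0.01 0.1 0 0.36 0.55" --pt "0 0.06 0.01 0.1 0 0.46 0.55" --pt "0 0.06 0.01 0.1 0 0.54 0.55" --pt "0 0.06 0.01 0.1 0 0.575 0.55" --pt "0 0.06 0.01 0.1 0 0.575 0.55" --pt "0 0.06 0.01 0.1 0 0.575 0.55"

```text
time_s: 3.53
eef_pos: [0.4339, -0.2309, 0.0332]
eef_rot: [0.089, 0.972, -0.021, 0.215]
contact_force: [-0.1, 0.2, 0.3]
width: 0.0469
```

Run:
```python
from h import *
import pickle
s=read_state();print(np.round(s['eef_pos'],3),np.round(s['joint_positions'],2))
M=ori(65,-.175);print(delta(np.array([.4275,-.229,.05])+.019*M[:,2],M))
d=cam('side');c=cam('wrist');pickle.dump((c,d),open('w3.pkl','wb'))
f=lambda I,x,y,w,h,k:cv2.resize(I[y:y+h,x:x+w],(w*k,h*k),interpolation=cv2.INTER_CUBIC)
I=np.hstack([f(c['pixels'],220,120,200,200,2),f(d['pixels'],330,200,80,80,5)]);cv2.imwrite('pics/c3.png',I[:,:,::-1])
```

```text
[ 0.434 -0.231  0.033] [-0.77  0.15 -0.95  0.1   0.23 -0.54]
[-0.01  -0.002 -0.011 -0.004  0.003  0.004]
```

View pics/c3.png

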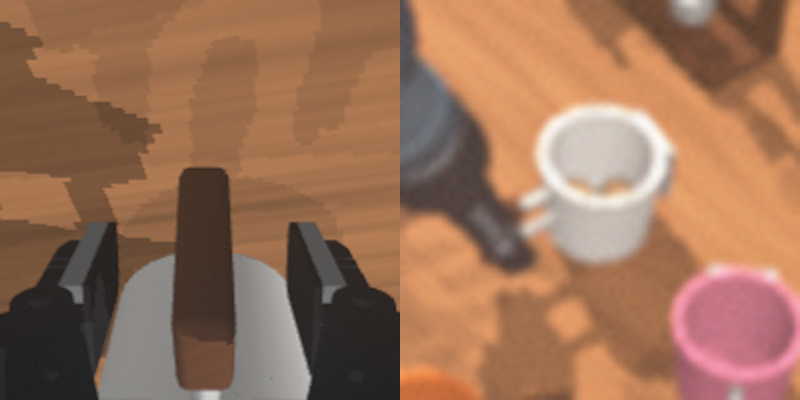

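The wrist crop shows the slab centred between the open fingers (slab at about (204,280), finger mid at 203). I'll check the depth from the slab's back-top edge, at about (322,282) in the full image.

Run:
```python
from h import *
import pickle
c,d=pickle.load(open('w3.pkl','rb'))
print('back-top edge',onz(c,322,282,.071).round(4),'back-bottom',onz(c,322,204.5,.019).round(4),'front-top',onz(c,322,314,.071).round(4))
u=np.array([np.cos(-.175),np.sin(-.175),0])
for x in(-.097,-.067):print((np.array([.508,-.243,.071])+u*x).round(4))
# yaw from top face edges
```

```text
back-top edge [ 0.4156 -0.2268  0.071 ] back-bottom [ 0.4189 -0.2275  0.019 ] front-top [ 0.4437 -0.2319  0.071 ]
[ 0.4125 -0.2261  0.071 ]
[ 0.442  -0.2313  0.071 ]
```

>>> apply_moves --pt "0 0 0 -0.01 0 0.005 0.4" --pt "0 0 0 -0.01 0 0.005 0.2" --pt "0 0 0 -0.01 0 0.005 0" --pt "0 0 0 -0.01 0 0.005 0" --pt "0 0 0 -0.01 0 0.005 0" --pt "0 0 0 -0.01 0 0.005 0" --pt "0 0 0 -0.01 0 0.005 0" --pt "0 0 0 -0.01 0 0.005 0" --squeeze 80

```text
time_s: 4.3
eef_pos: [0.4384, -0.2323, 0.0355]
eef_rot: [0.088, 0.972, -0.022, 0.217]
contact_force: [-3.1, 0.9, 7.3]
width: 0.0129
```

```bash
cat > path.py <<'E'
from g import *
from scipy.spatial.transform import Slerp
Rt=None
def setup():
    # cup in tool: from measured grasp state saved
    d=np.load('grasp.npz');return d['Rt'],d['pt']
if __name__=='__main__':
    s=read_state();M=R.from_quat(s['eef_rot']).as_matrix();t=np.array(s['eef_pos'])
    yaw=-.178;C=R.from_euler('z',yaw).as_matrix();o=np.array([.430,-.229,0])+.082*C[:,0]
    np.savez('grasp.npz',Rt=M.T@C,pt=M.T@(o-t));print('w',s['width'],t.round(4),o.round(4),np.degrees(np.arcsin(-M[2,2])),M[2].round(3))
    Rt,pt=setup()
    qD=np.array([-.23,1.,-.1,2.02,1.19,-.04]);p,MD=fk(qD,P);CD=MD@Rt
    mD=p+MD@pt+CD@[0,0,.075];print('mouthD',mD.round(3),CD[:,2].round(2))
    zz=CD[:,2];ax=np.cross([0,0,1],zz);ax/=np.linalg.norm(ax);ang=np.arccos(zz[2])
    C0=R.from_rotvec(-ax*ang).as_matrix()@CD;print('upright yaw',np.arctan2(C0[1,0],C0[0,0]),'tilt',np.degrees(ang))
    q=qD
    for f in np.linspace(1,0,9):
        C=R.from_rotvec(ax*ang*f).as_matrix()@C0;Mt=C@Rt.T
        mm=mD+np.array([0,0,.12*(1-f)]);oo=mm-C@[0,0,.075];tt=oo-Mt@pt
        q,c=ik(tt,Mt,q,1);w,k=fk(q,P,True)[2:];print(round(f,2),q.round(2),round(c,4),tt.round(3),'w',w.round(2))
E
python3 path.py
```

```text
w 0.012938262478641627 [ 0.4384 -0.2323  0.0355] [ 0.5107 -0.2435  0.    ] 64.79384414415678 [-0.426 -0.004 -0.905]
mouthD [0.475 0.248 0.132] [ 0.16 -0.89 -0.42]
upright yaw -1.328729564355578 tilt 114.71247843114656
1.0 [-0.23  1.   -0.1   2.02  1.19 -0.04] 0.0 [0.468 0.252 0.215] w [ 0.63 -0.15  0.22]
0.88 [-0.17  0.69 -0.2   1.56  1.16  0.58] 0.0 [0.464 0.272 0.226] w [ 0.6  -0.11  0.39]
0.75 [-0.08  0.45 -0.27  1.24  1.02  1.05] 0.0 [0.461 0.29  0.232] w [ 0.55 -0.05  0.51]
0.62 [ 0.04  0.3  -0.28  1.1   0.81  1.34] 0.0 [0.458 0.306 0.234] w [0.51 0.02 0.58]
0.5 [ 0.19  0.24 -0.23  1.06  0.56  1.54] 0.0 [0.456 0.318 0.232] w [0.48 0.09 0.63]
0.38 [ 0.34  0.25 -0.15  1.1   0.3   1.69] 0.0 [0.455 0.325 0.228] w [0.48 0.17 0.66]
0.25 [ 0.49  0.31 -0.04  1.18  0.05  1.82] 0.0 [0.454 0.328 0.223] w [0.47 0.25 0.67]
0.12 [ 0.61  0.41  0.08  1.3  -0.18  1.95] 0.0 [0.455 0.325 0.217] w [0.48 0.34 0.66]
0.0 [ 0.71  0.55  0.21  1.45 -0.39  2.08] 0.0 [0.456 0.318 0.213] w [0.49 0.42 0.63]
```

>>> apply_moves --pt "0 0 0 -0.02 0 -0.04 0" --pt "0 0 0 -0.06 0 -0.12 0" --pt "0 0 0 -0.11 0 -0.24 0" --pt "0 0 0 -0.17 0 -0.36 0" --pt "0 0 0 -0.23 0 -0.48 0" --pt "0 0 0 -0.28 0 -0.6 0" --pt "0 0 0 -0.28 0 -0.6 0" --pt "0 0 0 -0.28 0 -0.6 0"

```text
time_s: 4.97
eef_pos: [0.4387, -0.2325, 0.2031]
eef_rot: [0.088, 0.972, -0.023, 0.218]
contact_force: [-0.3, 0.1, -2.8]
width: 0.0132
```

```bash
cat > nx.py <<'E'
from path import *
def cupgo(axis_xy,z,yaw,lab='',q0=None,C=None):
    Rt,pt=setup();C=R.from_euler('z',yaw).as_matrix() if C is None else C;M=C@Rt.T;t=np.array([*axis_xy,z])-M@pt
    q,c=ik(t,M,np.array(read_state()['joint_positions']) if q0 is None else q0,1);go(t,M,lab);print('   ',q.round(2),round(c,4),t.round(3));return q
E
python3 - <<'E'
from nx import *
s=read_state();print(np.round(s['eef_pos'],3),s['width'],np.round(s['contact_force'],2),np.round(s['joint_positions'],2))
q=cupgo([.53,-.05],.18,-.6);q=cupgo([.50,.15],.18,-1.0,q0=q);cupgo([.475,.248],.18,-1.33,q0=q)
E
```

```text
[ 0.439 -0.232  0.203] 0.013226904305543323 [-0.31  0.15 -2.85] [-0.76 -0.1  -0.66  0.63  0.23 -0.54]
 [0.355, 0.011, 0.765, 0.015, 0.896, -0.069]
    [ 0.01 -0.12 -0.64  0.68 -0.25  0.57] 0.0 [ 0.469 -0.01   0.215]
 [0.698, 0.015, 1.488, 0.191, 1.757, -0.159]
    [ 0.57  0.26 -0.21  1.11 -0.44  1.57] 0.0 [0.459 0.211 0.215]
 [0.98, 0.018, 2.085, 0.272, 2.18, -0.2]
    [ 0.71  0.55  0.22  1.46 -0.39  2.08] 0.0 [0.456 0.319 0.215]
```

>>> apply_moves --pt "0.03 0 0.07 0 0.07 -0.01 0" --pt "0.09 0 0.18 0 0.2 -0.02 0" --pt "0.15 0 0.32 0 0.35 -0.03 0" --pt "0.21 0 0.46 0 0.5 -0.05 0" --pt "0.28 0 0.6 0 0.65 -0.06 0" --pt "0.33 0 0.7 0.01 0.79 -0.07 0" --pt "0.355 0.01 0.765 0.015 0.88 -0.07 0" --pt "0.355 0.01 0.765 0.015 0.9 -0.07 0"

```text
time_s: 5.63
eef_pos: [0.4672, -0.0042, 0.2126]
eef_rot: [0.286, 0.934, -0.066, 0.205]
contact_force: [0.0, 0.7, -3.3]
width: 0.0131
```

Run:
```python
from nx import *
s=read_state();print(np.round(s['eef_pos'],3),np.round(s['joint_positions'],2))
q=cupgo([.50,.15],.18,-1.0);cupgo([.475,.248],.18,-1.33,q0=q)
```

```text
[ 0.467 -0.004  0.213] [ 0.02 -0.11 -0.64  0.68 -0.25  0.57]
 [0.343, -0.008, 0.738, 0.456, 0.692, -0.228]
    [ 0.57  0.26 -0.21  1.11 -0.44  1.57] 0.0 [0.459 0.211 0.215]
 [0.623, -0.004, 1.336, 0.685, 1.043, -0.336]
    [ 0.71  0.55  0.22  1.46 -0.39  2.08] 0.0 [0.456 0.319 0.215]
```

>>> apply_moves --pt "0.05 0 0.1 0.05 0.08 -0.02 0" --pt "0.12 0 0.25 0.13 0.2 -0.06 0" --pt "0.19 0 0.4 0.21 0.32 -0.1 0" --pt "0.26 0 0.55 0.29 0.44 -0.14 0" --pt "0.33 0 0.7 0.37 0.56 -0.18 0" --pt "0.4 0 0.85 0.45 0.68 -0.22 0" --pt "0.47 0 1 0.52 0.78 -0.26 0" --pt "0.47 0 1 0.52 0.78 -0.26 0"

```text
time_s: 6.3
eef_pos: [0.4564, 0.2445, 0.211]
eef_rot: [0.528, 0.821, -0.122, 0.177]
contact_force: [0.5, -0.0, -3.4]
width: 0.0133
```

Run:
```python
from nx import *
s=read_state();print(np.round(s['eef_pos'],3),np.round(s['joint_positions'],2))
Rt,pt=setup();M=R.from_quat(s['eef_rot']).as_matrix();C=M@Rt;print((np.array(s['eef_pos'])+M@pt).round(3),C[:,2].round(3),np.arctan2(C[1,0],C[0,0]))
# tilt path from here: f waypoints
qD=np.array([-.23,1.,-.1,2.02,1.19,-.04]);p,MD=fk(qD,P);CD=MD@Rt;mD=p+MD@pt+CD@[0,0,.075]
zz=CD[:,2];ax=np.cross([0,0,1],zz);ax/=np.linalg.norm(ax);ang=np.arccos(zz[2]);C0=R.from_rotvec(-ax*ang).as_matrix()@CD
q=np.array(s['joint_positions'])
for f in(0,.125,.25,.5):
    C=R.from_rotvec(ax*ang*f).as_matrix()@C0;mm=mD+np.array([0,0,.12*(1-f)]);oo=mm-C@[0,0,.075];print(f);q=cupgo(oo[:2],oo[2],0,C=C,q0=q)
```

```text
[0.456 0.245 0.211] [ 0.62  0.36 -0.07  1.24 -0.42  1.78]
[0.488 0.179 0.175] [ 0.01  -0.002  1.   ] -1.1430200515868136
0
 [0.141, -0.009, 0.344, 0.24, 0.12, -0.121]
    [ 0.71  0.55  0.21  1.45 -0.39  2.08] 0.0 [0.456 0.318 0.213]
0.125
 [0.068, 0.486, 0.372, 0.259, 0.127, -0.149]
    [ 0.61  0.41  0.08  1.3  -0.18  1.95] 0.0 [0.455 0.325 0.217]
0.25
 [-0.007, 0.981, 0.395, 0.259, 0.129, -0.173]
    [ 0.49  0.31 -0.04  1.18  0.05  1.82] 0.0 [0.454 0.328 0.223]
0.5
 [-0.162, 1.971, 0.432, 0.206, 0.119, -0.191]
    [ 0.19  0.24 -0.23  1.06  0.56  1.54] 0.0 [0.456 0.318 0.232]
```

>>> apply_moves --pt "0 0.15 0.08 0.05 0.03 -0.04 0" --pt "0 0.32 0.16 0.1 0.06 -0.07 0" --pt "0 0.5 0.24 0.15 0.09 -0.1 0" --pt "0 0.68 0.32 0.2 0.11 -0.13 0" --pt "0 0.84 0.38 0.24 0.13 -0.16 0" --pt "0 0.98 0.4 0.26 0.13 -0.17 0" --pt "0 0.98 0.4 0.26 0.13 -0.17 0"

```text
time_s: 6.88
eef_pos: [0.4548, 0.326, 0.22]
eef_rot: [0.622, 0.782, 0.027, -0.016]
contact_force: [0.5, -1.1, -3.0]
width: 0.0129
```

```bash
cat > tilt.py <<'E'
from nx import *
import sys
s=read_state();print(np.round(s['eef_pos'],3),np.round(s['joint_positions'],2),round(s['width'],4),round(s['time_s'],2))
Rt,pt=setup();M=R.from_quat(s['eef_rot']).as_matrix();C=M@Rt;print('cup',(np.array(s['eef_pos'])+M@pt).round(3),C[:,2].round(3))
qD=np.array([-.23,1.,-.1,2.02,1.19,-.04]);p,MD=fk(qD,P);CD=MD@Rt;mD=p+MD@pt+CD@[0,0,.075]
zz=CD[:,2];ax=np.cross([0,0,1],zz);ax/=np.linalg.norm(ax);ang=np.arccos(zz[2]);C0=R.from_rotvec(-ax*ang).as_matrix()@CD
q=np.array(s['joint_positions'])
for f in map(float,sys.argv[1:]):
    C=R.from_rotvec(ax*ang*f).as_matrix()@C0;mm=mD+np.array([0,0,.12*(1-f)]);oo=mm-C@[0,0,.075];print(f);q=cupgo(oo[:2],oo[2],0,C=C,q0=q)
E
python3 tilt.py .375 .5
```

```text
[0.455 0.326 0.22 ] [ 0.48  0.31 -0.04  1.18  0.05  1.82] 0.0129 6.88
cup [0.469 0.281 0.154] [ 0.085 -0.472  0.878]
0.375
 [-0.038, 0.501, -0.001, -0.001, 0.001, -0.033]
    [ 0.34  0.25 -0.15  1.1   0.3   1.69] 0.0 [0.455 0.325 0.228]
0.5
 [-0.067, 1.0, 0.01, -0.03, -0.001, -0.052]
    [ 0.19  0.24 -0.23  1.06  0.56  1.54] 0.0 [0.456 0.318 0.232]
```

>>> apply_moves --pt "0 0.15 0 0 0 -0.01 0" --pt "-0.02 0.32 0 0 0 -0.02 0" --pt "-0.04 0.5 0 0 0 -0.03 0" --pt "-0.05 0.68 0 -0.01 0 -0.04 0" --pt "-0.06 0.84 0 -0.02 0 -0.05 0" --pt "-0.07 1 0.01 -0.03 0 -0.05 0" --pt "-0.07 1 0.01 -0.03 0 -0.05 0"

```text
time_s: 7.47
eef_pos: [0.4554, 0.3143, 0.2282]
eef_rot: [0.601, 0.75, 0.191, -0.2]
contact_force: [0.0, -0.7, -2.7]
width: 0.0131
```

```bash
python3 tilt.py .625 .75
```

```text
[0.455 0.314 0.228] [ 0.18  0.24 -0.24  1.06  0.56  1.54] 0.0131 7.47
cup [0.463 0.306 0.148] [ 0.144 -0.828  0.542]
0.625
 [-0.032, 0.505, -0.003, -0.018, 0.005, -0.039]
    [ 0.04  0.3  -0.28  1.1   0.81  1.34] 0.0 [0.458 0.306 0.234]
0.75
 [-0.06, 1.004, 0.009, -0.076, 0.003, -0.067]
    [-0.08  0.45 -0.27  1.24  1.02  1.05] 0.0 [0.461 0.29  0.232]
```

>>> apply_moves --pt "0 0.12 0 0 0 -0.01 0" --pt "-0.02 0.26 0 -0.01 0 -0.02 0" --pt "-0.03 0.4 0 -0.02 0 -0.03 0" --pt "-0.04 0.55 0 -0.03 0 -0.04 0" --pt "-0.05 0.7 0 -0.04 0 -0.05 0" --pt "-0.06 0.85 0 -0.06 0 -0.06 0" --pt "-0.06 1 0.01 -0.08 0 -0.07 0" --pt "-0.06 1 0.01 -0.08 0 -0.07 0"

```text
time_s: 8.13
eef_pos: [0.4594, 0.287, 0.2279]
eef_rot: [0.542, 0.672, 0.34, -0.373]
contact_force: [0.5, -0.8, -3.6]
width: 0.0129
```

```bash
python3 tilt.py .875 1
```

```text
[0.459 0.287 0.228] [-0.09  0.45 -0.28  1.24  1.01  1.05] 0.0129 8.13
cup [0.46  0.318 0.153] [ 0.173 -0.982  0.073]
0.875
 [-0.038, 0.507, -0.009, -0.038, 0.008, -0.052]
    [-0.17  0.69 -0.2   1.56  1.16  0.58] 0.0 [0.464 0.272 0.226]
1.0
 [-0.065, 1.007, 0.002, -0.116, 0.005, -0.101]
    [-0.23  1.   -0.1   2.02  1.19 -0.04] 0.0 [0.468 0.252 0.215]
```

>>> apply_moves --pt "-0.01 0.12 0 0 0 -0.01 0" --pt "-0.02 0.26 0 -0.01 0 -0.02 0" --pt "-0.03 0.4 0 -0.03 0 -0.04 0" --pt "-0.04 0.55 0 -0.04 0.01 -0.06 0" --pt "-0.05 0.7 0 -0.06 0.01 -0.07 0" --pt "-0.06 0.85 0 -0.09 0.01 -0.09 0" --pt "-0.06 1 0 -0.12 0 -0.1 0" --pt "-0.06 1 0 -0.12 0 -0.1 0"

```text
time_s: 8.8
eef_pos: [0.4652, 0.2515, 0.2091]
eef_rot: [0.448, 0.55, 0.471, -0.525]
contact_force: [-2.1, -0.6, -4.2]
width: 0.0133
```

```bash
python3 tilt.py 1
python3 - <<'E'
from h import *
a,b=cam('scene'),cam('side')
f=lambda I,x,y,w,h,k:cv2.resize(I[y:y+h,x:x+w],(w*k,h*k),interpolation=cv2.INTER_CUBIC)
cv2.imwrite('pics/pour.png',np.hstack([f(a['pixels'],330,140,130,110,3),f(b['pixels'],225,120,130,110,3)])[:,:,::-1])
E
```

```text
[0.465 0.252 0.209] [-0.23  1.   -0.12  2.    1.18 -0.03] 0.0133 8.8
cup [0.46  0.314 0.158] [ 0.158 -0.894 -0.42 ]
1.0
 [-0.012, -0.005, -0.024, 0.023, 0.012, -0.001]
    [-0.23  1.   -0.1   2.02  1.19 -0.04] 0.0 [0.468 0.252 0.215]
```

View pics/pour.png

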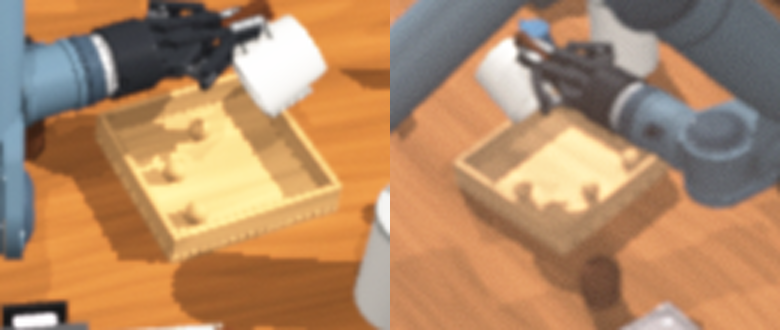

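The picture shows all three walnuts in the tray: scene crop (195,128), (168,172) and (190,213), and the same three in the side view. The cup is empty, so I'll turn it back upright and measure the pad from the earlier wrist pictures.

>>> apply_moves --pt "0 -0.2 0 0.02 0 0 0" --pt "0 -0.4 0 0.04 0 -0.01 0" --pt "0 -0.6 0 0.06 0 -0.01 0" --pt "0 -0.8 0 0.08 0 -0.01 0" --pt "0 -1 0 0.1 0 -0.01 0" --pt "0 -1 0 0.1 0 -0.01 0"

```text
time_s: 9.4
eef_pos: [0.4675, 0.2502, 0.2436]
eef_rot: [0.548, 0.67, 0.349, -0.358]
contact_force: [-0.7, 0.7, -2.1]
width: 0.0128
```

```bash
python3 tilt.py .5
python3 - <<'E'
from h import *
import pickle
f=lambda I,x,y,w,h,k:cv2.resize(I[y:y+h,x:x+w],(w*k,h*k),interpolation=cv2.INTER_CUBIC)
w1=pickle.load(open('w1.pkl','rb'))['pixels'];w2=pickle.load(open('w2.pkl','rb'))['pixels'];d=pickle.load(open('c0.pkl','rb'))
t=np.hstack([f(w1,440,120,80,60,5),f(w2,440,240,80,60,5)]);u=np.hstack([f(d['scene']['pixels'],310,225,80,50,5),f(d['side']['pixels'],335,150,80,50,5)])
cv2.imwrite('pics/pad.png',np.vstack([t,u])[:,:,::-1])
E
```

```text
[0.467 0.25  0.244] [-0.16  0.44 -0.25  1.32  0.99  0.97] 0.0128 9.4
cup [0.471 0.28  0.168] [ 0.146 -0.986  0.084]
0.5
 [0.112, -0.964, -0.044, 0.099, -0.006, 0.259]
    [ 0.19  0.24 -0.23  1.06  0.56  1.54] 0.0 [0.456 0.318 0.232]
```

View pics/pad.png

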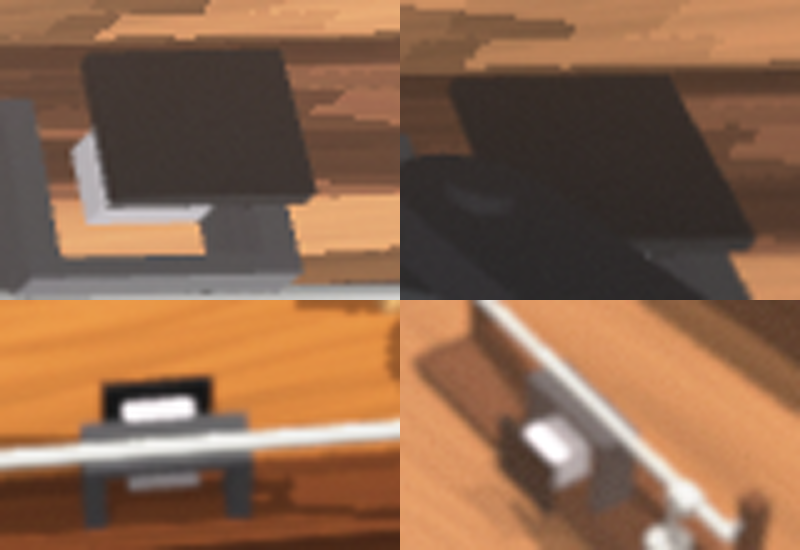

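The pad crops show its dark front face. Corners in wrist1 full pixels are about (456,132), (496,130), (501,160) and (462,161). The scene view gives the front-top edge as (330.6,241.8)–(352.2,240.6).

Run:
```python
from h import *
import pickle
w1=pickle.load(open('w1.pkl','rb'));w2=pickle.load(open('w2.pkl','rb'));d=pickle.load(open('c0.pkl','rb'))
def show(n,c,L,Rr,z):
    a,b=onz(c,*L,z),onz(c,*Rr,z);v=b-a;print(n,a.round(4),b.round(4),'mid',((a+b)/2).round(4)[:2],'len',np.linalg.norm(v).round(4),'yaw',(np.arctan2(v[1],v[0])-np.pi/2).round(3))
show('w1 bot',w1,(456.4,132),(496,130),.016);show('w1 top',w1,(461.6,161.2),(501.2,160),.072)
show('w2 bot',w2,(450,256.4),(494.4,255),.016);print('w2 TR',onz(w2,510,288.2,.072))
show('scene top',d['scene'],(330.6,241.8),(352.2,240.6),.072)
show('side top',d['side'],(365.6,183),(355,174),.072)
# rail from wrist1: bar ends, base front edge
show('scene bar',d['scene'],(283.3,258.7),(403.3,249.3),.085)
# w1/w2 base front edge & bar
for n,c,x0,x1,y0,y1 in():pass
show('w1 bar',w1,(374,182),(563,179),.085)
show('w1 base far edge',w1,(368,135),(570,128),.02)
```

```text
w1 bot [ 0.6651 -0.0631  0.016 ] [0.6707 0.0035 0.016 ] mid [ 0.6679 -0.0298] len 0.0669 yaw -0.083
w1 top [ 0.6658 -0.0638  0.072 ] [0.6734 0.0013 0.072 ] mid [ 0.6696 -0.0312] len 0.0655 yaw -0.116
w2 bot [ 0.6619 -0.0637  0.016 ] [0.6695 0.004  0.016 ] mid [ 0.6657 -0.0298] len 0.0681 yaw -0.113
w2 TR [6.6914809e-01 5.9520767e-04 7.2000000e-02]
scene top [ 0.6584 -0.063   0.072 ] [ 6.689e-01 -4.000e-04  7.200e-02] mid [ 0.6636 -0.0317] len 0.0636 yaw -0.166
side top [ 0.6579 -0.0672  0.072 ] [ 0.6613 -0.0058  0.072 ] mid [ 0.6596 -0.0365] len 0.0615 yaw -0.055
scene bar [ 0.6949 -0.2086  0.085 ] [0.7424 0.1305 0.085 ] mid [ 0.7187 -0.0391] len 0.3424 yaw -0.139
w1 bar [ 0.7006 -0.2096  0.085 ] [0.7536 0.1393 0.085 ] mid [ 0.7271 -0.0352] len 0.3529 yaw -0.151
w1 base far edge [ 0.6405 -0.2163  0.02  ] [0.6794 0.1233 0.02  ] mid [ 0.6599 -0.0465] len 0.3418 yaw -0.114
```

>>> apply_moves --pt "0.02 -0.2 0 0.02 0 0.05 0" --pt "0.04 -0.4 0 0.04 0 0.1 0" --pt "0.06 -0.6 0 0.06 0 0.15 0" --pt "0.08 -0.8 -0.04 0.08 0 0.2 0" --pt "0.11 -0.96 -0.04 0.1 0 0.26 0" --pt "0.11 -0.96 -0.04 0.1 0 0.26 0"

```text
time_s: 9.9
eef_pos: [0.4575, 0.3237, 0.2401]
eef_rot: [0.595, 0.754, 0.198, -0.195]
contact_force: [-0.5, 0.6, -2.2]
width: 0.0131
```

```bash
python3 tilt.py .25
python3 - <<'E'
from h import *
import pickle
w1=pickle.load(open('w1.pkl','rb'));w2=pickle.load(open('w2.pkl','rb'));d=pickle.load(open('c0.pkl','rb'))
def bar(n,c,p,q,vert=False,hw=6):
    g=c['pixels'].astype(float).min(2);P=[]
    for t in np.linspace(.03,.97,80):
        u,v=p[0]+t*(q[0]-p[0]),p[1]+t*(q[1]-p[1]);ys=np.arange(round(v)-hw,round(v)+hw+1);col=g[ys,round(u)]
        w=np.clip(col-130,0,None)
        if 0<(w>0).sum()<8 and w.max()>40:P.append(onz(c,round(u),(w*ys).sum()/w.sum(),.085)[:2])
    P=np.array(P)
    for _ in range(4):
        k=np.polyfit(P[:,1],P[:,0],1);r=P[:,0]-np.polyval(k,P[:,1]);P=P[abs(r)<max(.002,1.5*r.std())]
    print(n,len(P),'yaw',-np.arctan(k[0]).round(4),'rms mm',(r.std()*1000).round(2),'x at y=-.035',np.polyval(k,-.035).round(4))
bar('w1',w1,(374,182),(563,179));bar('scene',d['scene'],(283.3,258.7),(403.3,249.3))
bar('side',d['side'],(352,148),(402,198),hw=6)
# base front edge w1/w2 : dark/bright transition along columns
def edge(n,c,x0,x1,y0,y1,z):
    g=cv2.GaussianBlur(c['pixels'],(3,3),0).astype(float)[...,1];P=[]
    for u in range(x0,x1,2):
        col=np.diff(g[y0:y1,u]);i=col.argmin()
        if col[i]<-12:P.append(onz(c,u,y0+i+.5,z)[:2])
    P=np.array(P)
    for _ in range(5):
        k=np.polyfit(P[:,1],P[:,0],1);r=P[:,0]-np.polyval(k,P[:,1]);P=P[abs(r)<max(.0015,1.5*r.std())]
    print(n,len(P),'yaw',-np.arctan(k[0]).round(4),'rms',(r.std()*1000).round(2),np.polyval(k,-.035).round(4))
edge('base w1',w1,375,565,118,142,.015);edge('base w2',w2,365,575,243,262,.015)
edge('padbot w1',w1,459,494,124,136,.016);edge('padbot w2',w2,453,492,250,262,.016)
E
```

```text
[0.457 0.324 0.24 ] [ 0.2   0.23 -0.23  1.06  0.56  1.55] 0.0131 9.9
cup [0.467 0.316 0.16 ] [ 0.14  -0.831  0.538]
0.25
 [0.088, -1.0, -0.009, -0.02, -0.013, 0.069]
    [ 0.49  0.31 -0.04  1.18  0.05  1.82] 0.0 [0.454 0.328 0.223]
w1 58 yaw -0.1413 rms mm 0.58 x at y=-.035 0.7282
scene 65 yaw -0.1424 rms mm 0.39 x at y=-.035 0.7183
side 72 yaw -0.1393 rms mm 0.44 x at y=-.035 0.7201
base w1 54 yaw -0.1433 rms 0.74 0.6554
base w2 55 yaw -0.132 rms 0.8 0.6598
padbot w1 12 yaw -0.1783 rms 0.0 0.6527
padbot w2 18 yaw -0.1317 rms 0.76 0.6569
```

>>> apply_moves --pt "0.02 -0.2 0 0 0 0.01 0" --pt "0.04 -0.4 0 0 0 0.03 0" --pt "0.06 -0.6 0 -0.01 -0.01 0.04 0" --pt "0.08 -0.8 -0.01 -0.01 -0.01 0.06 0" --pt "0.09 -1 -0.01 -0.02 -0.01 0.07 0" --pt "0.09 -1 -0.01 -0.02 -0.01 0.07 0"

```text
time_s: 10.4
eef_pos: [0.4543, 0.3321, 0.226]
eef_rot: [0.618, 0.785, 0.032, -0.013]
contact_force: [0.1, 1.0, -2.6]
width: 0.013
```

Run:
```python
from nx import *
M=R.from_quat([.088,.972,-.022,.217]).as_matrix()
print('tool yaw at grasp',np.arctan2(-M[0,1],M[1,1]))
d=np.load('grasp.npz');Rt,pt=d['Rt'],d['pt'];print('y off',pt[1],Rt[1])
pitch=np.arcsin(-M[2,2]); O=ori(np.degrees(pitch),0); pt=pt.copy();pt[1]=0
np.savez('grasp.npz',Rt=O.T,pt=pt)
s=read_state();print(np.round(s['eef_pos'],3),np.round(s['joint_positions'],2))
q=cupgo([.475,.248],.16,-1.0);q=cupgo([.52,.1],.15,-.6,q0=q);q=cupgo([.575,-.02],.12,-.141,q0=q)
```

```text
tool yaw at grasp -0.18160015885771258
y off 0.00221694421989028 [ 0.00362125  0.99998473 -0.00417407]
[0.454 0.332 0.226] [ 0.49  0.31 -0.04  1.18  0.05  1.83]
 [-0.061, -0.98, -0.678, -0.077, -0.098, 0.114]
    [ 0.75  0.39 -0.07  1.19 -0.43  1.76] 0.0 [0.435 0.31  0.196]
 [-0.216, -0.93, -1.47, -0.755, -0.163, 0.111]
    [ 0.4   0.03 -0.57  0.72 -0.37  0.95] 0.0 [0.46  0.141 0.186]
 [-0.395, -0.837, -2.377, -1.389, -0.141, 0.194]
    [-0.14 -0.06 -0.77  0.42  0.   -0.  ] 0.0 [ 0.503 -0.01   0.156]
```

>>> apply_moves --pt "-0.01 -0.2 -0.14 -0.02 -0.02 0 0" --pt "-0.02 -0.4 -0.28 -0.04 -0.04 0 0" --pt "-0.04 -0.6 -0.42 -0.06 -0.06 0 0" --pt "-0.05 -0.8 -0.56 -0.08 -0.08 0.01 0" --pt "-0.06 -0.98 -0.68 -0.1 -0.1 0.02 0" --pt "-0.06 -0.98 -0.68 -0.1 -0.1 0.02 0" --pt "-0.06 -0.98 -0.68 -0.1 -0.1 0.02 0"

```text
time_s: 10.98
eef_pos: [0.4351, 0.303, 0.2195]
eef_rot: [0.468, 0.857, -0.102, 0.19]
contact_force: [0.1, 0.0, -1.3]
width: 0.0133
```

Run:
```python
from nx import *
s=read_state();print(np.round(s['eef_pos'],3),np.round(s['joint_positions'],2))
q=cupgo([.50,.1],.17,-.6);q=cupgo([.565,-.02],.13,-.141,q0=q)
```

```text
[0.435 0.303 0.219] [ 0.73  0.36 -0.05  1.23 -0.43  1.75]
 [-0.334, -0.006, -0.727, -0.479, -0.334, 0.284]
    [ 0.42 -0.02 -0.56  0.78 -0.37  0.98] 0.0 [0.44  0.141 0.206]
 [-0.724, -0.005, -1.559, -0.976, -0.483, 0.691]
    [-0.15 -0.09 -0.77  0.45  0.   -0.01] 0.0 [ 0.493 -0.01   0.166]
```

>>> apply_moves --pt "-0.05 0 -0.12 -0.07 -0.04 0.04 0" --pt "-0.12 0 -0.26 -0.16 -0.1 0.09 0" --pt "-0.19 0 -0.42 -0.26 -0.18 0.15 0" --pt "-0.26 0 -0.57 -0.37 -0.26 0.21 0" --pt "-0.33 0 -0.72 -0.48 -0.33 0.28 0" --pt "-0.4 0 -0.86 -0.58 -0.37 0.36 0" --pt "-0.46 0 -1 -0.67 -0.39 0.44 0" --pt "-0.46 0 -1 -0.67 -0.39 0.44 0"

```text
time_s: 11.65
eef_pos: [0.4601, 0.0764, 0.1907]
eef_rot: [0.223, 0.95, -0.049, 0.213]
contact_force: [-0.9, -0.3, -2.3]
width: 0.0134
```

Run:
```python
from nx import *
s=read_state();print(np.round(s['eef_pos'],3),np.round(s['joint_positions'],2))
q=cupgo([.565,-.018],.10,-.141)
```

```text
[0.46  0.076 0.191] [ 0.2  -0.09 -0.69  0.62 -0.26  0.62]
 [-0.269, 0.002, -0.58, -0.147, -0.244, 0.313]
    [-0.14 -0.05 -0.82  0.36  0.   -0.  ] 0.0 [ 0.493 -0.008  0.136]
```

>>> apply_moves --pt "-0.04 0 -0.1 -0.03 -0.04 0.05 0" --pt "-0.1 0 -0.2 -0.05 -0.08 0.1 0" --pt "-0.16 0 -0.34 -0.09 -0.14 0.18 0" --pt "-0.22 0 -0.47 -0.12 -0.2 0.25 0" --pt "-0.27 0 -0.58 -0.15 -0.24 0.31 0" --pt "-0.27 0 -0.58 -0.15 -0.24 0.31 0" --pt "-0.27 0 -0.58 -0.15 -0.24 0.31 0"

```text
time_s: 12.23
eef_pos: [0.4935, -0.0088, 0.1373]
eef_rot: [0.072, 0.973, -0.015, 0.219]
contact_force: [0.2, 0.2, -2.7]
width: 0.0128
```

Run:
```python
from nx import *
from h import cam,save
import cv2,pickle
s=read_state();print(np.round(s['eef_pos'],4),np.round(s['joint_positions'],2),np.round(s['contact_force'],2))
q=cupgo([.570,-.0187],.03,-.141);cupgo([.570,-.0187],.003,-.141)
a,b,w=cam('scene'),cam('side'),cam('wrist');pickle.dump((a,b,w),open('st.pkl','wb'))
f=lambda I,x,y,ww,h,k:cv2.resize(I[y:y+h,x:x+ww],(ww*k,h*k),interpolation=cv2.INTER_CUBIC)
cv2.imwrite('pics/stage.png',np.hstack([f(a['pixels'],290,170,100,110,4),f(b['pixels'],310,130,100,110,4)])[:,:,::-1])
```

```text
[ 0.4935 -0.0088  0.1373] [-0.15 -0.06 -0.83  0.36  0.    0.  ] [ 0.23  0.23 -2.74]
 [-0.001, 0.004, -0.014, 0.108, 0.003, 0.266]
    [-0.14  0.08 -0.92  0.13  0.   -0.  ] 0.0 [ 0.498 -0.008  0.066]
 [-0.001, 0.004, -0.014, 0.155, 0.003, 0.364]
    [-0.14  0.14 -0.96  0.03  0.   -0.  ] 0.0 [ 0.498 -0.008  0.039]
```

View pics/stage.png

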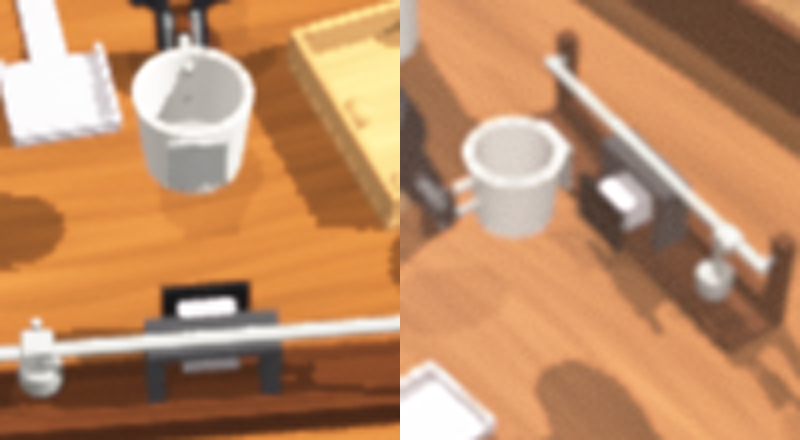

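The picture shows the cup empty and upright ahead of the pad, the plate facing it. The rim centre is at about (338,192) in the scene view and (338.8,167.5) in the side view. Next I check its position by triangulation.

Run:
```python
from h import *
import pickle
a,b,w=pickle.load(open('st.pkl','rb'))
print(tri(a,(338,192),b,(338.8,167.5)))
d=np.load('grasp.npz');s=read_state();M=R.from_quat(s['eef_rot']).as_matrix();C=M@d['Rt'];o=s['eef_pos']+M@d['pt'];print('model rim',(o+C@[0,0,.075]).round(4),'yaw',np.arctan2(C[1,0],C[0,0]))
```

```text
(array([ 0.56494939, -0.01882562,  0.17664723]), np.float64(0.0019288775106224886))
model rim [ 0.5662 -0.017   0.1774] yaw -0.14172675550627503
```

>>> apply_moves --pt "0 0 -0.01 0.02 0 0.04 0" --pt "0 0 -0.01 0.05 0 0.11 0" --pt "0 0 -0.01 0.08 0 0.19 0" --pt "0 0 -0.01 0.11 0 0.26 0" --pt "0 0 -0.01 0.13 0 0.31 0" --pt "0 0 -0.01 0.13 0 0.31 0" --pt "0 0 -0.01 0.13 0 0.31 0"

```text
time_s: 12.97
eef_pos: [0.4973, -0.006, 0.0537]
eef_rot: [0.066, 0.973, -0.015, 0.218]
contact_force: [-0.2, 0.7, -2.1]
width: 0.0127
```

```bash
cat > st.py <<'E'
from nx import *
s=read_state();d=np.load('grasp.npz');M=R.from_quat(s['eef_rot']).as_matrix();C=M@d['Rt'];o=s['eef_pos']+M@d['pt']
u=np.array([np.cos(-.141),np.sin(-.141),0]);v=np.array([-u[1],u[0],0]);pad=np.array([.664,-.032,.045])
pl=o+C@[.047,0,.045]
print('t',round(s['time_s'],2),'cup',o.round(4),'z',C[:,2].round(3),'yawerr',(np.arctan2(C[1,0],C[0,0])+.141).round(4),'gap',((pad-pl)@u).round(4),'lat',((pl-pad)@v).round(4),'F',np.round(s['contact_force'],2),'Fu',round(s['contact_force']@u,2),'w',round(s['width'],4))
E
python3 - <<'E'
import st
from st import *
cupgo([.570,-.0187],.004,-.141);cupgo([.570,-.0187],-.001,-.141)
E
```

```text
t 12.97 cup [ 0.5699 -0.0159  0.0183] z [-0.002  0.001  1.   ] yawerr 0.0051 gap 0.0485 lat 0.0029 F [-0.17  0.74 -2.06] Fu -0.27 w 0.0127
 [0.004, 0.003, 0.01, 0.022, -0.009, 0.052]
    [-0.14  0.13 -0.96  0.04  0.   -0.  ] 0.0 [ 0.498 -0.008  0.04 ]
 [0.004, 0.003, 0.01, 0.031, -0.009, 0.07]
    [-0.14  0.15 -0.96  0.02  0.   -0.  ] 0.0 [ 0.498 -0.008  0.035]
```

>>> apply_moves --pt "0 0 0.01 0.01 -0.006 0.025 0" --pt "0 0 0.01 0.02 -0.006 0.045 0" --pt "0 0 0.01 0.027 -0.006 0.06 0" --pt "0 0 0.01 0.03 -0.006 0.068 0" --pt "0 0 0.01 0.03 -0.006 0.068 0" --pt "0 0 0.01 0.03 -0.006 0.068 0"

```text
time_s: 13.47
eef_pos: [0.4979, -0.0075, 0.0355]
eef_rot: [0.069, 0.973, -0.014, 0.219]
contact_force: [-3.1, 0.3, 2.4]
width: 0.0131
```

```bash
python3 st.py
```

```text
t 13.47 cup [ 5.704e-01 -1.770e-02  2.000e-04] z [-0.003 -0.002  1.   ] yawerr 0.0006 gap 0.0478 lat 0.0009 F [-3.11  0.27  2.42] Fu -3.12 w 0.0131
```

>>> apply_moves --pt "0 0 0 -0.02 0 0.006 0" --pt "0 0 0 -0.05 0 0.02 0" --pt "0 0 0 -0.08 0 0.034 0" --pt "0 0 0 -0.11 0 0.049 0" --pt "0 0 0 -0.135 0 0.06 0" --pt "0 0 0 -0.145 0 0.065 0" --pt "0 0 0 -0.145 0 0.065 0"

```text
time_s: 14.05
eef_pos: [0.5386, -0.0134, 0.0366]
eef_rot: [0.069, 0.973, -0.014, 0.219]
contact_force: [-0.5, 0.4, -1.8]
width: 0.0131
```

```bash
python3 st.py
```

```text
t 14.05 cup [ 0.6111 -0.0236  0.0013] z [-0.004 -0.001  1.   ] yawerr 0.0005 gap 0.0067 lat 0.0008 F [-0.52  0.36 -1.82] Fu -0.57 w 0.0131
```

>>> apply_moves --pt "0 0 0 0.001 0 0.003 0" --pt "0 0 0 -0.01 0 0.008 0" --pt "0 0 0 -0.02 0 0.013 0" --pt "0 0 0 -0.028 0 0.016 0" --pt "0 0 0 -0.028 0 0.016 0"

```text
time_s: 14.47
eef_pos: [0.5457, -0.0143, 0.0356]
eef_rot: [0.069, 0.973, -0.014, 0.219]
contact_force: [-4.8, 1.5, 1.3]
width: 0.0135
```

```bash
python3 st.py
```

```text
t 14.47 cup [ 6.182e-01 -2.450e-02  3.000e-04] z [-0.002 -0.002  1.   ] yawerr 0.0005 gap -0.0005 lat 0.0009 F [-4.8   1.52  1.31] Fu -4.96 w 0.0135
```

>>> apply_moves --pt "0 0 0 -0.008 0 0.003 0" --pt "0 0 0 -0.016 0 0.006 0" --pt "0 0 0 -0.016 0 0.006 0" --pt "0 0 0 -0.016 0 0.006 0"

```text
time_s: 14.8
eef_pos: [0.5487, -0.0148, 0.0356]
eef_rot: [0.069, 0.973, -0.014, 0.218]
contact_force: [-6.4, 1.5, 4.8]
width: 0.0127
```

```bash
python3 st.py
```

```text
t 14.8 cup [ 6.212e-01 -2.500e-02  1.000e-04] z [-0.001 -0.002  1.   ] yawerr 0.0005 gap -0.0036 lat 0.0009 F [-6.41  1.47  4.8 ] Fu -6.55 w 0.0127
```

>>> apply_moves --pt "0 0 0 -0.002 0 -0.002 0" --pt "0 0 0 -0.007 0 0 0" --pt "0 0 0 -0.014 0 0.003 0" --pt "0 0 0 -0.014 0 0.003 0" --pt "0 0 0 -0.014 0 0.003 0"

```text
time_s: 15.22
eef_pos: [0.551, -0.015, 0.0357]
eef_rot: [0.069, 0.974, -0.014, 0.217]
contact_force: [-5.2, 1.3, 1.9]
width: 0.0134
```

```bash
python3 st.py
cat > padm.py <<'E'
from h import *
import pickle
ref=pickle.load(open('c0.pkl','rb'))
u=np.array([np.cos(-.141),np.sin(-.141),0]);pad=np.array([.664,-.032,.072])
for n,(x0,y0,x1,y1) in {'scene':(329,239,354,246),'side':(354,173,372,190)}.items():
    ims=[np.mean([cv2.resize(c['pixels'].astype(np.float32).mean(2),None,fx=8,fy=8,interpolation=cv2.INTER_CUBIC) for c in cs],0) for cs in ([ref[n]],[cam(n)])]
    T=ims[0][y0*8:y1*8,x0*8:x1*8]; c=ref[n]
    S=ims[1][(y0-10)*8:(y1+10)*8,(x0-12)*8:(x1+12)*8]
    r=cv2.matchTemplate(S,T.copy(),cv2.TM_CCOEFF_NORMED);_,m,_,l=cv2.minMaxLoc(r)
    g=proj(c,pad+u*.016)-proj(c,pad); d=np.array([l[0]/8-12,l[1]/8-10]);print(n,'shift px',d,'per16mm',g.round(2),'along mm',(16*(d@g)/(g@g)).round(1),'score',round(m,3))
E
python3 padm.py
```

```text
t 15.22 cup [ 6.234e-01 -2.520e-02  1.000e-04] z [ 0.001 -0.002  1.   ] yawerr 0.0005 gap -0.0059 lat 0.001 F [-5.23  1.27  1.92] Fu -5.36 w 0.0134
scene shift px [0.125 3.125] per16mm [0.57 4.37] along mm 11.3 score 0.839
side shift px [  8. -10.] per16mm [ 3.44 -1.64] along mm 48.4 score 0.535
```

>>> apply_moves --pt "0 0 0 -0.006 0 0.001 0" --pt "0 0 0 -0.012 0 0.004 0" --pt "0 0 0 -0.019 0 0.007 0" --pt "0 0 0 -0.019 0 0.007 0" --pt "0 0 0 -0.019 0 0.007 0" --pt "0 0 0 -0.019 0 0.007 0"

```text
time_s: 15.82
eef_pos: [0.5543, -0.0155, 0.0355]
eef_rot: [0.069, 0.974, -0.014, 0.216]
contact_force: [-9.9, 1.2, 7.6]
width: 0.013
```

```bash
python3 st.py; python3 padm.py|head -1
```

```text
t 15.82 cup [ 6.266e-01 -2.560e-02 -3.000e-04] z [ 0.003 -0.002  1.   ] yawerr 0.0005 gap -0.0093 lat 0.001 F [-9.85  1.23  7.55] Fu -9.93 w 0.013
scene shift px [0.5   4.375] per16mm [0.57 4.37] along mm 16.0 score 0.683
```

>>> apply_moves --pt "0 0 0 -0.002 0 -0.003 0" --pt "0 0 0 -0.002 0 -0.003 0" --pt "0 0 0 -0.002 0 -0.003 0" --pt "0 0 0 -0.002 0 -0.003 0"

```text
time_s: 16.25
eef_pos: [0.5529, -0.0153, 0.0357]
eef_rot: [0.069, 0.974, -0.014, 0.215]
contact_force: [-7.5, 1.3, 4.9]
width: 0.0132
```

```bash
python3 st.py; python3 padm.py|head -1
```

```text
t 16.25 cup [ 6.251e-01 -2.540e-02 -3.000e-04] z [ 0.006 -0.002  1.   ] yawerr 0.0004 gap -0.0078 lat 0.001 F [-7.54  1.29  4.86] Fu -7.65 w 0.0132
scene shift px [0.375 4.125] per16mm [0.57 4.37] along mm 15.0 score 0.686
```

>>> apply_moves --pt "0 -0.006 0 -0.004 0 0.001 0" --pt "0 -0.012 0 -0.009 0 0.003 0" --pt "0 -0.012 0 -0.009 0 0.003 0" --pt "0 -0.012 0 -0.009 0 0.003 0" --pt "0 -0.012 0 -0.009 0 0.003 0"

```text
time_s: 16.77
eef_pos: [0.5529, -0.0152, 0.0355]
eef_rot: [0.069, 0.974, -0.015, 0.216]
contact_force: [-15.1, 3.5, 15.1]
width: 0.0129
```

```bash
python3 st.py; python3 padm.py|head -1;python3 st.py
```

```text
t 16.77 cup [ 6.252e-01 -2.540e-02 -2.000e-04] z [ 0.003 -0.002  1.   ] yawerr 0.0004 gap -0.0078 lat 0.0011 F [-15.15   3.47  15.14] Fu -15.48 w 0.0129
scene shift px [0.375 4.125] per16mm [0.57 4.37] along mm 15.0 score 0.686
t 16.87 cup [ 6.252e-01 -2.540e-02 -2.000e-04] z [ 0.003 -0.002  1.   ] yawerr 0.0004 gap -0.0078 lat 0.0011 F [-15.23   2.82  15.88] Fu -15.48 w 0.0129
```

>>> apply_moves --pt "0 0 0 -0.004 0 -0.004 0" --pt "0 0 0 -0.008 0 -0.003 0" --pt "0 0 0 -0.011 0 -0.002 0" --pt "0 0 0 -0.011 0 -0.002 0" --pt "0 0 0 -0.011 0 -0.002 0"

```text
time_s: 17.28
eef_pos: [0.5533, -0.0153, 0.0359]
eef_rot: [0.069, 0.974, -0.014, 0.215]
contact_force: [-5.3, 0.6, 1.8]
width: 0.013
```

```bash
python3 st.py; python3 padm.py|head -1
```

```text
t 17.28 cup [ 0.6255 -0.0255 -0.    ] z [ 0.006 -0.002  1.   ] yawerr 0.0001 gap -0.0082 lat 0.001 F [-5.29  0.63  1.76] Fu -5.32 w 0.013
scene shift px [0.375 4.25 ] per16mm [0.57 4.37] along mm 15.5 score 0.682
```

>>> apply_moves --pt "0 0 0 -0.004 0 -0.003 0" --pt "0 0 0 -0.008 0 -0.003 0" --pt "0 0 0 -0.008 0 -0.003 0" --pt "0 0 0 -0.008 0 -0.003 0" --pt "0 0 0 -0.008 0 -0.003 0"

```text
time_s: 17.8
eef_pos: [0.5529, -0.0153, 0.0363]
eef_rot: [0.069, 0.975, -0.014, 0.213]
contact_force: [-4.9, 0.6, 1.1]
width: 0.013
```

```bash
python3 st.py; python3 padm.py|head -1;python3 st.py
```

```text
t 17.8 cup [ 6.25e-01 -2.55e-02  1.00e-04] z [ 0.009 -0.003  1.   ] yawerr 0.0 gap -0.0079 lat 0.0009 F [-4.92  0.6   1.12] Fu -4.95 w 0.013
scene shift px [0.375 4.125] per16mm [0.57 4.37] along mm 15.0 score 0.686
t 17.9 cup [ 6.25e-01 -2.54e-02  1.00e-04] z [ 0.009 -0.003  1.   ] yawerr 0.0001 gap -0.0079 lat 0.001 F [-6.06  0.98  1.28] Fu -6.14 w 0.0129
```

>>> apply_moves --pt "0 -0.009 0 -0.005 0 0 0" --pt "0 -0.018 0 -0.01 0 0.001 0" --pt "0 -0.018 0 -0.015 0 0.003 0" --pt "0 -0.018 0 -0.015 0 0.003 0" --pt "0 -0.018 0 -0.015 0 0.003 0" --pt "0 -0.018 0 -0.015 0 0.003 0"

```text
time_s: 18.4
eef_pos: [0.5533, -0.0152, 0.0356]
eef_rot: [0.069, 0.974, -0.015, 0.215]
contact_force: [-12.5, 3.1, 8.2]
width: 0.0129
```

```bash
python3 st.py; python3 padm.py|head -1;python3 st.py
```

```text
t 18.4 cup [ 6.255e-01 -2.540e-02 -3.000e-04] z [ 0.006 -0.002  1.   ] yawerr 0.0 gap -0.0083 lat 0.0011 F [-12.49   3.07   8.16] Fu -12.8 w 0.0129
scene shift px [0.375 4.25 ] per16mm [0.57 4.37] along mm 15.5 score 0.684
t 18.5 cup [ 6.255e-01 -2.550e-02 -3.000e-04] z [ 0.006 -0.002  1.   ] yawerr -0.0 gap -0.0082 lat 0.001 F [-12.29   1.39   8.48] Fu -12.37 w 0.0131
```

Run:
```python
from h import *
a,b,w=cam('scene'),cam('side'),cam('wrist')
f=lambda I,x,y,ww,h,k:cv2.resize(I[y:y+h,x:x+ww],(ww*k,h*k),interpolation=cv2.INTER_CUBIC)
t=np.hstack([f(a['pixels'],312,195,57,57,7),f(b['pixels'],328,145,57,57,7)])
cv2.imwrite('pics/press.png',t[:,:,::-1])
```

```text
(no output)
```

View pics/press.png

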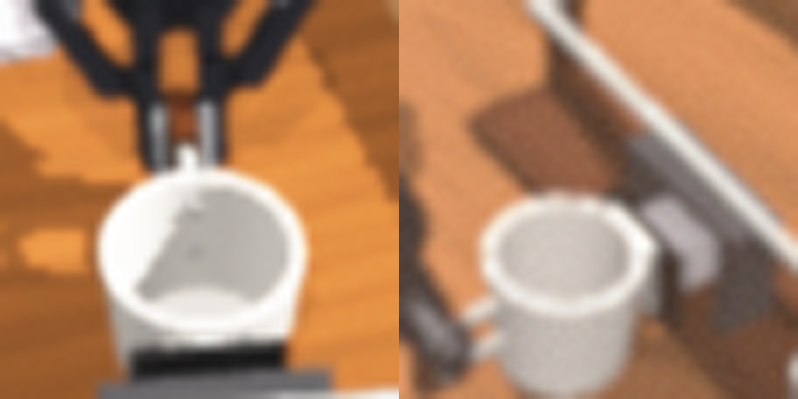

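The picture shows the plate flush on the black pad, the pad deep in front of the housing, and the foot clear of the base. Friction under the cup is masking the push, so I'll press slightly further while unloading the cup's foot.

>>> apply_moves --pt "0 0 0 -0.003 0 -0.006 0" --pt "0 -0.006 0 -0.01 0 -0.004 0" --pt "0 -0.012 0 -0.015 0 -0.002 0" --pt "0 -0.012 0 -0.02 0 0 0" --pt "0 -0.012 0 -0.02 0 0 0" --pt "0 -0.012 0 -0.02 0 0 0"

```text
time_s: 19.15
eef_pos: [0.5549, -0.0155, 0.0359]
eef_rot: [0.069, 0.974, -0.015, 0.215]
contact_force: [-6.5, 0.9, 0.6]
width: 0.0127
```

```bash
python3 st.py; python3 padm.py|head -1;python3 st.py
```

```text
t 19.15 cup [ 0.6272 -0.0257 -0.    ] z [ 0.005 -0.002  1.   ] yawerr -0.0002 gap -0.0099 lat 0.001 F [-6.52  0.87  0.55] Fu -6.58 w 0.0127
scene shift px [0.5   4.375] per16mm [0.57 4.37] along mm 16.0 score 0.679
t 19.25 cup [ 0.6272 -0.0257  0.    ] z [ 0.005 -0.002  1.   ] yawerr -0.0002 gap -0.0099 lat 0.001 F [-7.33  1.01  0.54] Fu -7.4 w 0.0131
```

>>> apply_moves --pt "0 -0.01 0 -0.014 0 -0.001 0" --pt "0 -0.01 0 -0.016 0 -0.001 0" --pt "0 -0.01 0 -0.016 0 -0.001 0" --pt "0 -0.01 0 -0.016 0 -0.001 0" --pt "0 -0.01 0 -0.016 0 -0.001 0" --pt "0 -0.01 0 -0.016 0 -0.001 0" --pt "0 -0.01 0 -0.016 0 -0.001 0"

```text
time_s: 19.83
eef_pos: [0.5554, -0.0155, 0.0359]
eef_rot: [0.069, 0.974, -0.015, 0.215]
contact_force: [-8.4, 0.9, 1.3]
width: 0.0133
```

```bash
python3 st.py; python3 padm.py|head -1
python3 - <<'E'
from h import *
F=[];u=np.array([.990,-.1405,0])
for i in range(10):
    read_camera('side');s=read_state();F.append(s['contact_force'])
F=np.array(F);print('mean F',F.mean(0).round(2),'Fu',(F@u).mean().round(2),(F@u).std().round(2),np.round(s['eef_pos'],4))
E
```

```text
t 19.83 cup [ 0.6276 -0.0257 -0.    ] z [ 0.005 -0.002  1.   ] yawerr -0.0003 gap -0.0103 lat 0.001 F [-8.43  0.92  1.28] Fu -8.47 w 0.0133
scene shift px [0.625 4.5  ] per16mm [0.57 4.37] along mm 16.5 score 0.667
mean F [-7.59  1.19  1.21] Fu -7.68 0.48 [ 0.5554 -0.0155  0.0359]
```

The push is steady at about 7.7 N, and the camera gives about 16.5 mm of travel. I'll hold this target for more than three seconds and check the trend and the tray.

```bash
python3 - <<'E'
from h import *
F=[];u=np.array([.990,-.1405,0]);t0=read_state()['time_s']
for i in range(80):
    read_camera('side');s=read_state();F.append(s['contact_force'])
F=np.array(F);fu=F@u;print(round(t0,2),round(s['time_s'],2),'Fu first/last20',fu[:20].mean().round(2),fu[-20:].mean().round(2),'range',fu.min().round(2),fu.max().round(2),'Fz',F[:,2].mean().round(2),np.round(s['eef_pos'],4),s['width'])
c=cam('scene');cv2.imwrite('pics/final.png',c['pixels'][:,:,::-1])
E
python3 padm.py|head -1
```

```text
20.43 24.43 Fu first/last20 -7.94 -7.77 range -8.96 -6.48 Fz 1.38 [ 0.5553 -0.0155  0.0358] 0.013274183943470772
scene shift px [0.5 4.5] per16mm [0.57 4.37] along mm 16.4 score 0.666
```

View pics/final.png

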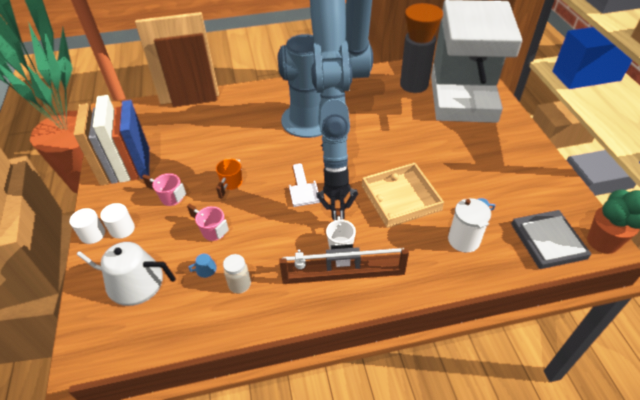

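The final scene shows the cup at (341,235) on the pad, the nuts in the tray at (402,190), and the other things in place. The salt pot (338,184) is hidden behind the wrist, so I'll check it by differencing the side view.

Run:
```python
from h import *
import pickle
r=pickle.load(open('c0.pkl','rb'))
for n,L in {'side':{'salt':(295,214),'spoon':(315,237),'jar':(428,225)},'scene':{'spoon':(305,190),'canister':(467,225),'jar':(236,273),'espresso0':(204,265),'esp1':(486,205)}}.items():
    I=cam(n)['pixels'].astype(float).mean(2).astype(np.float32);J=r[n]['pixels'].astype(float).mean(2).astype(np.float32)
    for k,(x,y) in L.items():
        T=J[y-11:y+11,x-11:x+11];S=I[y-21:y+21,x-21:x+21];_,m,_,l=cv2.minMaxLoc(cv2.matchTemplate(S,T,cv2.TM_CCOEFF_NORMED));print(n,k,'shift',l[0]-10,l[1]-10,round(m,3))
```

```text
side salt shift 0 0 0.985
side spoon shift 0 0 0.999
side jar shift 0 0 0.999
scene spoon shift 0 0 0.999
scene canister shift 0 0 1.0
scene jar shift 0 0 1.0
scene espresso0 shift 0 0 1.0
scene esp1 shift 0 0 1.0
```

```bash
python3 st.py; python3 -c "
from rig import hand_in;print(hand_in())"
```

```text
t 24.68 cup [ 0.6276 -0.0258 -0.    ] z [ 0.005 -0.002  1.   ] yawerr -0.0004 gap -0.0103 lat 0.001 F [-6.22  1.38  1.27] Fu -6.35 w 0.013
the job is handed in; nothing more can be done
None
```

I tipped the three walnuts into the tray, then stood the cup upright on the shelf with its plate against the middle of the sprung pad. I handed the job in at 24.7 s, still gripping and pushing.

**Push:** over a 4 s hold the force averaged about 7.8 N and ranged from 6.5 to 9.0 N. A single noisy reading just before hand-in was 6.35 N.

**Pad travel:** the scene camera put it at about 16.4 mm and the arm position at about 15.3 mm, so the pad never came near its 30 mm stop at the settled push.

**Alignment:** by my estimate the plate was about 1 mm off centre with almost no yaw error, and the cup leaned about 0.3°.

**Other things:** the salt pot, spoon rest, jar, canister and both espresso cups showed no shift in the images. All three nuts were seen in the tray after the pour.

**Disagreements:**
- **Friction:** friction under the cup's foot adds about 1–2 N of uncertainty to the true pad force. While seating the cup the measured push briefly reached about 15 N, but the pad did not move further.
- **Side camera:** its estimate of pad travel did not match properly, so I ignored it.

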